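# Serve a biscuit from the sloping slide-lid box

### The arm

A 7-joint arm with a two-finger parallel gripper is mounted at the origin on the work surface. World frame = base frame: x ahead of the robot, y to its left, z up, the work surface at z = 0. Lengths are in m, angles in degrees, forces in N, time in s.
With the tool pointing down it reaches from about 0.35 to 0.775 m from the base axis. Payload 3.1 kg.
Tool frame: the origin (TCP) lies where the fingers leave the gripper's body, on its centre line; the fingertips stand 73 mm ahead of it and the grasp point (between the pads) lies 54 mm ahead of it; x points along the fingers, y is the direction in which the jaws open and shut, and the axes are right-handed (so a half turn about x gives the same grasp; the last joint's range is limited). The gripper opens to 85 mm and grips with 20 to 120 N. Pads are 22 mm wide; open, the fingers measure 114 mm over their backs; the gripper's body (76 mm by 85 mm) begins 54 mm behind the grasp point. The pads swing forward as they close: fully open they stand 13 mm farther back than shut.
Start: joints at [-65.472, 17.813, 0.802, 86.603, -0.252, 75.585, -1.558], TCP at [0.249, 0.49, 0.304] pointing down, gripper open.
Joint ranges: [-154.91, 154.91], [-16.99, 109.72], [-72.82, 74.43], [7.12, 147.25], [-82.49, 262.49], [11.32, 116.49], [-174.64, 174.64]. Speed limits (degrees/s): [159.86, 159.86, 180, 180, 180, 180, 180].

### API

Orientations are given as a 3x3 rotation matrix whose columns are the frame's x, y, z axes.
In Python, from cell import arm gives the robot as it stands.
- The arm moves only by the tool step_arm, never from a script. Its argument "moves" is a list of rows, each an object of numbers: "dx", "dy", "dz": the shift along the tool's x, y, z each as a share of 200 mm, from -1 to 1; "twist": the turn about the tool's x as a share of 360 degrees, from -1 to 1. In form: [{"dx": .., "dy": .., "dz": .., "twist": ..}, ...]. A call has 1 to 10 rows; each row is the pose to reach, as a shift and turn from the pose commanded when the call began, along the tool's axes at that moment, turning the shorter way round; what a row does not reach only later rows make up. A row lasts 1/12 s, in which the tool goes at most 41.7 mm and 7.16 degrees, less where a joint would pass 70% of its speed; a pose out of reach is approached as far as the arm can. A call with a number of a shift or a turn outside -1 to 1 is refused whole. A call with a gripper value outside its range is refused whole. "gripper" is the opening, from 0 (shut) to 1 (fully open), set as the call begins (left out, the last holds). The fingers move at their own pace and stop on an object; "grip_force" is the grip in N (left out, the last holds). Time passes only in rows, so rows that repeat a pose let the fingers close. It gives the time, the measured TCP pose, the force and the opening at its end, in the units of the state.
- arm.sense(): the state, without advancing time (a new reading comes with each control period).
- arm.get_image(name): name is "scene" or "top"; returns the picture (384x512x3 uint8, red, green, blue); there is no depth.
- arm.get_calibration(name): a dict with "K" (3x3 intrinsics, pixels), "view" (4x4, takes a point from world to camera coordinates). Camera axes: x right, y down, z forward; pixel columns grow to the right and rows downward; lengths in m; the calibration is good to about 2 mm. A picture is of the moment at which its call begins. get_calibration takes no time and is no camera call.
- arm.close_job(): hands the job in, once; it reports no verdict.
Trained networks look in the newest picture that a camera, given by its name, has taken for a name from the list of things; names that differ only in an ending like _2 or _b are one class to them, and where a whole thing is asked for, a point or a joint stands for the part that bears it (a point fixed in the world has none). Each returns a list of dicts, best first, with "conf" (0 to 1); they miss things now and then, are a little off and sometimes report something else, mostly with a low value. They report only what shows in the picture. A call takes as long as a camera call. They do not tell look-alikes from the thing itself.
- arm.boxes_of(label, camera): "location" ([x, y, z] in m, in the coordinates of the camera as it stood for that picture, good to about 4 mm: the middle of the surface that is visible of it).
- arm.regions_of(label, camera): "region" (384x512 bool, what is visible of it).
The state is a dict: "clock": time; "joint_pos": joint angles; "qvel": joint speeds; "joint_torque": joint torques, N m; "ee_pos": TCP position; "eef_rot": TCP orientation; "ft_force": force on the tool from outside, world axes, zero at the start; "wrist_torque": the same for the moment, N m; "gripper_width": finger opening in m.
Only numpy, scipy, OpenCV 4.12 (cv2) and the standard library are available. Lean on these libraries where they do the work, as an engineer would, in place of code of your own. Each camera call takes 0.05 s, during which the arm holds its last target. There are 200 camera calls.

### The job

The cookie jar is empty, so serve the finger biscuit from the sloping wooden box: lift the lid's low end over the stop lip, slide the lid out of its grooves down the slope, and set it down flat, handle up, in the middle of the cork mat. Then take out the finger-shaped biscuit and set it down flat in the middle of the plate. Let go of each only when it is down, and leave the round biscuit, the plate and everything else where they stand.

Things in the scene. Friction and masses are not known exactly. Their poses are not given: they have to be found in the camera images.
- slope (a point): Fixed sloping wooden box. Point: middle of the top inner edge of the stop lip across its low end (on the robot's right). x uphill along the slope (25 deg above level), y left, z square off the lid. Outside x -8 to 142, y +-66 mm. The lid rests on ledges at z -5 between cheeks at y +-60; the lip (x -8 to 0) is 5 mm higher than the ledges. The lid fits 1 mm short of the lip.
- groove_mouth (a point): Same axes: where the roofed grooves begin, at ledge height, 94 mm uphill of the lip. From here to the end wall (42 mm on) strips at |y| 52 to 66 mm roof the lid's edges, 10 mm above the ledges (tops 15 mm). The 6 mm lid has 4 mm play, so it cannot rise level over the lip; its low end can rise 5 to 13 mm, turning about its tail. Once the tail has slid below here, it is free.
- box_floor (a point): Same axes: centre of the inside floor of the box's low compartment, 84 mm along x, 104 mm across y, 45 mm deep below the lip's top, holding the finger biscuit. A 20 mm high divider parts it from the high compartment.
- rail_mid (a point): Middle of the level steel mug rail fixed over the box: 12 mm bar, axis 252 mm above the shelf, 300 mm long along y (x level, z up), on 12 mm posts down to the shelf at its ends. It leaves no room for an upright gripper at the handle or biscuit: lean the tool back, top towards the low end, about 30 deg from vertical. Draw the lid out from below the rail before raising it.
- lid: The loose pale wooden slide lid, 132 x 116 x 6 mm, 120 g: origin at the centre of its underside; x along its length (towards the uphill tail), y across, z up through the handle side. As it starts it lies shut on the ledges, parallel to the slope frame.
- lid_handle (a point): Centre of the lid's block handle (36 mm along x, 16 mm across y, 24 mm high above the lid's top face): lid frame (-38, 0, 18) mm. Axes as the lid's.
- lid_front (a point): Middle of the lower edge of the lid's low (front) end: lid frame (-66, 0, 0) mm. Axes as the lid's.
- lid_tail (a point): Middle of the lower edge of the lid's uphill (tail) end: lid frame (66, 0, 0) mm. Axes as the lid's.
- finger_mid (a point): Centre of the finger-shaped biscuit, 50 (x) x 24 (y) x 20 (z) mm, rigid, in the box's low compartment, its length along the slope; axes along those sizes, z up off its flat underside.
- finger_biscuit: The same finger-shaped biscuit, 40 g; origin at the centre of its underside.
- round_biscuit: Round biscuit, 38 mm across, 14 mm thick, in the box's high compartment; to be left there.
- cork_mat: Fixed cork mat lying on the shelf, 180 (x) x 150 (y) x 5 mm; origin at the centre of its underside.
- plate_in (a point): Centre of the top of the floor of the loose white ceramic plate, 5 mm above the shelf. Plate 180 mm across, 18 mm high at the rim, its flat floor about 110 mm across.
- plate: The same white plate; origin at the centre of its underside.
- cookie_jar: Bystander: empty lidded glass cookie jar, 110 mm across, 168 mm high; origin under its centre.
- frother: Bystander: milk frother upright on its round 72 mm foot, 171 mm high; origin under its centre.
- toothpick_holder: Bystander: blue toothpick holder with flip cap, 42 mm across, 66 mm high; origin under its centre.
- spoon: Bystander: steel serving spoon, 200 mm long, lying on the shelf in front of the box, under 30 mm high.
- mug: Bystander: white mug, 80 mm across, 90 mm high; origin under its centre.
- sugar_bowl: Bystander: steel sugar bowl, 96 mm across, 50 mm high; origin under its centre.
Not all that is in view belongs to the job. What is meant by the plate is not red, and is the larger of those in its own colour.

How it is judged:
By the outcome, as a careful person would: the job done as asked, in the order asked, and still so for the second after the job is handed in, with the robot touching nothing.
It also fails if it takes over 67 s, if anything falls off the work surface, if the arm or the gripper's body presses on something with over 40 N, if the wrist force passes 120 N, or if a joint passes its speed limit or range.

## Working session

There is one attempt and no reset: what is moved stays moved. The work goes in short steps, Python scripts to look and compute and a tool call to move; the robot and the scene stay as the last step left them, time stands still between calls to the robot, and variables do not carry over. Pictures are saved under pics/ and viewed, about 8 in all and at most 12, crops included, and the job is handed in when it is done.

Besides the shell and the picture viewer there is one more tool, called after "Emit:" as name([rows], argument=value, ...), one row to a line, values as JSON. step_arm: Moves the arm, as the interface text tells. Its arguments: {"type":"object","properties":{"moves":{"type":"array","items":{"type":"object","properties":{"dx":{"type":"number"},"dy":{"type":"number"},"dz":{"type":"number"},"twist":{"type":"number"}}}},"gripper":{"type":"number"},"grip_force":{"type":"number"}},"required":["moves"]}

```bash
ls; mkdir -p pics; cat > h.py <<'E'
import numpy as np, cv2
from cell import arm
np.set_printoptions(precision=4,suppress=True)
def cam(n):
    c=arm.get_calibration(n); return np.array(c["K"]),np.array(c["view"])
def toworld(n,p):
    K,V=cam(n); return (np.linalg.inv(V)@np.append(p,1))[:3]
def proj(n,P):
    K,V=cam(n); P=np.atleast_2d(P); q=(V[:3,:3]@P.T).T+V[:3,3]; q=(K@q.T).T; return q[:,:2]/q[:,2:]
def tri(obs):
    # obs: list of (cam,(u,v))
    A=[]
    for n,(u,v) in obs:
        K,V=cam(n); P=K@V[:3]; A+= [u*P[2]-P[0], v*P[2]-P[1]]
    X=np.linalg.svd(np.array(A))[2][-1]; return X[:3]/X[3]
def onz(n,uv,z):
    K,V=cam(n); R=V[:3,:3]; c=-R.T@V[:3,3]; d=R.T@np.linalg.inv(K)@np.array([uv[0],uv[1],1]); return c+d*(z-c[2])/d[2]
def save(n,f):
    im=arm.get_image(n); cv2.imwrite(f,im[:,:,::-1]); return im
E
python3 - <<'E'
from h import *
a=save("scene","pics/s0.png");b=save("top","pics/t0.png")
cv2.imwrite("pics/both.png",cv2.resize(np.vstack([a,b])[:,:,::-1],None,fx=1,fy=1)[:, :])
for n in("scene","top"):
    K,V=cam(n);print(n,K[0,0],(-V[:3,:3].T@V[:3,3]),V[2,:3])
    for l in ["slope","groove_mouth","rail_mid","lid","lid_handle","lid_front","lid_tail","finger_mid","cork_mat","plate_in","plate","cookie_jar","frother","toothpick_holder","spoon","mug","sugar_bowl"]:
        try:
            print(l,[(round(d["conf"],2),toworld(n,d["location"]).round(3).tolist()) for d in arm.boxes_of(l,n)[:3]])
        except Exception as e: print(l,e)
print(arm.sense())
E
```

```text
pics
scene 411.58675712892534 [ 1.0911 -0.0637  1.2177] [-0.518   0.0869 -0.851 ]
slope [(0.83, [0.592, 0.1, 0.11])]
groove_mouth [(0.93, [0.59, 0.097, 0.11])]
rail_mid [(0.69, [0.588, 0.105, 0.107])]
lid [(0.97, [0.549, 0.093, 0.095]), (0.72, [0.41, 0.349, 0.012]), (0.19, [0.586, 0.097, 0.106])]
lid_handle [(0.79, [0.548, 0.091, 0.098]), (0.4, [0.591, 0.101, 0.106])]
lid_front [(0.94, [0.552, 0.09, 0.096])]
lid_tail [(0.72, [0.551, 0.087, 0.1])]
finger_mid [(0.29, [0.548, 0.089, 0.101])]
cork_mat [(0.94, [0.427, -0.346, 0.007]), (0.33, [0.587, 0.096, 0.111])]
plate_in [(0.69, [0.412, 0.349, 0.005]), (0.66, [0.211, 0.419, 0.006]), (0.63, [0.323, 0.563, 0.006])]
plate [(0.96, [0.409, 0.348, 0.012]), (0.93, [0.216, 0.415, 0.01]), (0.89, [0.325, 0.562, 0.009])]
cookie_jar [(0.69, [0.672, 0.373, 0.139]), (0.29, [0.548, 0.092, 0.096])]
frother [(0.6, [0.723, -0.226, 0.018])]
toothpick_holder [(0.58, [0.368, 0.031, 0.063]), (0.23, [0.47, -0.086, 0.013])]
spoon [(0.56, [0.468, -0.081, 0.013])]
mug [(0.65, [0.54, 0.499, 0.06])]
sugar_bowl [(0.79, [0.551, -0.45, 0.026])]
top 397.0711758380183
[... 884 characters left out ...]
5, [0.445, -0.085, 0.016])]
mug [(0.56, [0.545, 0.497, 0.041])]
sugar_bowl [(0.8, [0.572, -0.451, 0.02])]
{'clock': 1.8, 'joint_pos': array([-65.4726,  17.8113,   0.8036,  86.6022,  -0.2528,  75.5868,
        -1.5581]), 'qvel': array([ 0.049 , -0.002 ,  0.0727, -0.1454,  0.0674, -0.0239, -0.0761]), 'joint_torque': array([ -0.0002, -37.9798,   0.1455, -23.0854,   0.0122,   0.002 ,
        -0.    ]), 'ee_pos': array([0.249 , 0.4904, 0.3039]), 'eef_rot': array([[ 0.    ,  0.4526,  0.8917],
       [ 0.    ,  0.8917, -0.4526],
       [-1.    ,  0.    ,  0.    ]]), 'ft_force': array([0.1273, 0.5819, 0.1462]), 'wrist_torque': array([-0.0154,  0.0012,  0.0395]), 'gripper_width': 0.08524604362134812}
```

View pics/s0.png

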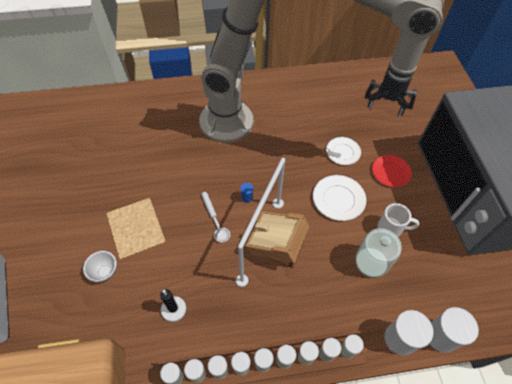

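View pics/t0.png

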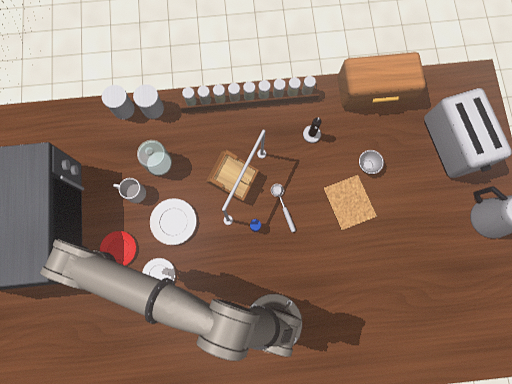

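The views are two fixed cameras. The box sits around (0.55, 0.09) with its rail above; the large white plate is at scene (340,198), the cork mat at (136,228). Next I zoom in on the box.

```bash
python3 - <<'E'
from h import *
a=cv2.imread("pics/s0.png");b=cv2.imread("pics/t0.png")
A=cv2.resize(a[150:295,190:320],(130*4,145*4),interpolation=cv2.INTER_CUBIC)
B=cv2.resize(b[120:240,195:305],(110*4,120*4),interpolation=cv2.INTER_CUBIC)
cv2.imwrite("pics/ca.png",A);cv2.imwrite("pics/cb.png",B)
E
```

```text
(no output)
```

View pics/ca.png

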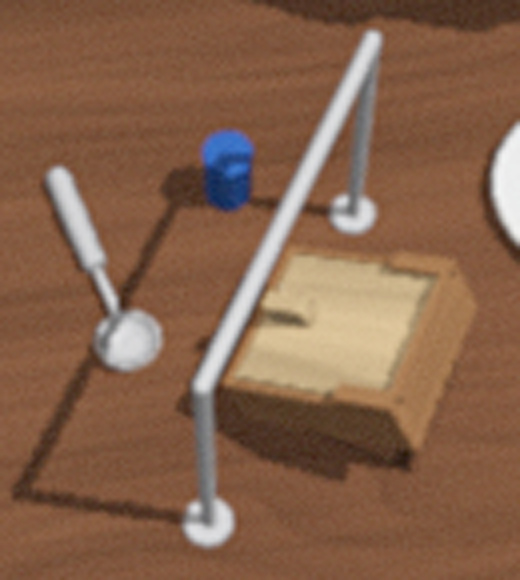

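View pics/cb.png

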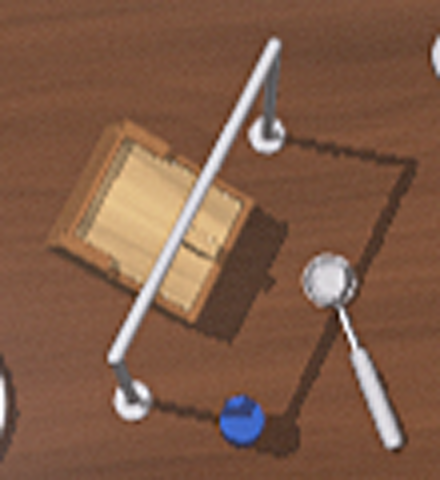

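The crops show the rail crossing over the low half of the box (scene crop from (373,37) to (203,385); top crop from (113,357) to (275,43)). The lid and handle (about (285,312) and (205,245)) lie just uphill of it. I'll triangulate these corners.

```bash
python3 - <<'E'
from h import *
S=lambda u,v:("scene",((u+.5)/4-.5+190,(v+.5)/4-.5+150))
T=lambda u,v:("top",((u+.5)/4-.5+195,(v+.5)/4-.5+120))
pts=dict(railN=[S(373,37),T(113,357)],railF=[S(203,385),T(275,43)],footN=[S(353,213),T(132,400)],footF=[S(208,522),T(266,136)],
upN=[S(455,258),T(55,245)],upF=[S(395,405),T(128,125)],loN=[S(290,250),T(195,322)],loF=[S(225,385),T(258,205)],
)
for k,o in pts.items():
    X=tri(o); print(k,X,[ (proj(n,X)[0]-np.array(uv)).round(1) for n,uv in o])
for l,z in(("plate",.012),("cork_mat",.005)):
  for n in("scene","top"):
    arm.get_image(n)
    for d in arm.regions_of(l,n)[:3]:
        m=d["region"].astype(np.uint8); 
        c=max(cv2.findContours(m,0,2)[0],key=cv2.contourArea)
        W=np.array([onz(n,p[0],.018 if l=="plate" else z)[:2] for p in c],np.float32)
        r=cv2.minAreaRect(W); e=cv2.minEnclosingCircle(W)
        print(l,n,round(d["conf"],2),m.sum(),r,e)
import json
E
```

```text
railN [0.3964 0.1355 0.2507] [array([ 0., -0.]), array([0., 0.])]
railF [ 0.6529 -0.0245  0.2519] [array([-0.4, -0. ]), array([-0.3, -0. ])]
footN [ 0.3974  0.135  -0.0009] [array([-0.2,  0. ]), array([-0.2, -0. ])]
footF [ 0.6519 -0.0242 -0.0038] [array([0., 0.]), array([0., 0.])]
upN [0.5246 0.1836 0.1351] [array([ 0.5, -0. ]), array([0.4, 0. ])]
upF [0.6333 0.1124 0.1312] [array([-1.,  0.]), array([-0.8, -0.1])]
loN [0.457  0.0678 0.0571] [array([-0.6,  0. ]), array([-0.5, -0. ])]
loF [ 0.5657 -0.002   0.055 ] [array([-1.1, -0. ]), array([-1., -0.])]
plate scene 0.94 1824 ((0.41447877883911133, 0.3465392589569092), (0.17589667439460754, 0.17544706165790558), 8.093177795410156) ((0.4128808379173279, 0.34658491611480713), 0.09006821364164352)
plate scene 0.69 670 ((0.22088871896266937, 0.4089682698249817), (0.12109563499689102, 0.11293685436248779), 25.04033851623535) ((0.2197076678276062, 0.41160306334495544), 0.06159450113773346)
plate scene 0.59 880 ((0.3319849371910095, 0.5586217045783997), (0.12690934538841248, 0.12885406613349915), 35.692115783691406) ((0.3313848078250885, 0.5
[... 299 characters left out ...]
35131073, 0.10641569644212723), 51.199462890625) ((0.3301609456539154, 0.5585346817970276), 0.06803616881370544)
plate top 0.55 514 ((0.23870204389095306, 0.40866732597351074), (0.12067379802465439, 0.07380737364292145), 84.16693115234375) ((0.21767839789390564, 0.41060715913772583), 0.06144262105226517)
cork_mat scene 0.76 2195 ((0.42107629776000977, -0.3465130031108856), (0.18140026926994324, 0.14927111566066742), 15.436203002929688) ((0.4222773611545563, -0.348049134016037), 0.11172562092542648)
cork_mat top 0.94 1677 ((0.42073479294776917, -0.3478449583053589), (0.1786632388830185, 0.15020427107810974), 14.93930435180664) ((0.42028868198394775, -0.34766194224357605), 0.11083744466304779)
```

Emit:
step_arm([
  {"dx":-1},
  {"dx":-1},
  {"dx":-1},
  {"dx":-1},
  {"dx":-1},
  {"dx":-1},
])

```text
schema error: expected keys dx, dy, dz, twist
```

Emit:
step_arm([
  {"dx":-1},
  {"dx":-1},
  {"dx":-1},
  {"dx":-1},
  {"dx":-1},
  {"dx":-1},
])

```text
schema error: expected keys dx, dy, dz, twist
```

```bash
python3 -c "
from h import *
s=arm.sense()
for k in ('clock','joint_pos','ee_pos','eef_rot'): print(s[k])"
```

```text
2.2
[-65.4725  17.8137   0.8045  86.6031  -0.2524  75.5832  -1.5571]
[0.249  0.4904 0.3039]
[[ 0.      0.4526  0.8917]
 [ 0.      0.8917 -0.4526]
 [-1.      0.      0.    ]]
```

Emit:
step_arm([
  {"dx":-1,"dy":0,"dz":0,"twist":0},
  {"dx":-1,"dy":0,"dz":0,"twist":0},
  {"dx":-1,"dy":0,"dz":0,"twist":0},
  {"dx":-1,"dy":0,"dz":0,"twist":0},
  {"dx":-1,"dy":0,"dz":0,"twist":0},
  {"dx":-1,"dy":0,"dz":0,"twist":0},
])

```text
clock: 2.7
ee_pos: [0.2494, 0.4913, 0.5123]
eef_rot: [[0.007, 0.453, 0.892], [0.014, 0.892, -0.453], [-1.0, 0.016, -0.0]]
ft_force: [-0.1, -0.4, 0.8]
gripper_width: 0.0852
```

```bash
cat > st.py <<'E'
from h import *
s=arm.sense()
for k in ('clock','joint_pos','ee_pos','eef_rot','ft_force','gripper_width'): print(s[k])
E
python3 st.py
```

```text
2.7
[-65.8479  17.3179   1.5112  58.4066  -0.4638 103.381   -1.4328]
[0.2494 0.4913 0.5123]
[[ 0.0068  0.4526  0.8917]
 [ 0.0142  0.8916 -0.4526]
 [-0.9999  0.0157 -0.0004]]
[-0.1328 -0.3853  0.8168]
0.08516373214537924
```

Emit:
step_arm([
  {"dx":-1,"dy":0,"dz":0,"twist":0},
  {"dx":-1,"dy":0,"dz":0,"twist":0},
  {"dx":-1,"dy":0,"dz":0,"twist":0},
  {"dx":-1,"dy":0,"dz":0,"twist":0},
  {"dx":-1,"dy":0,"dz":0,"twist":0},
  {"dx":-1,"dy":0,"dz":0,"twist":0},
  {"dx":-1,"dy":0,"dz":0,"twist":0},
  {"dx":-1,"dy":0,"dz":0,"twist":0},
])

```text
clock: 3.37
ee_pos: [0.2342, 0.4614, 0.6122]
eef_rot: [[0.019, 0.452, 0.892], [0.038, 0.891, -0.452], [-0.999, 0.043, -0.0]]
ft_force: [-0.8, 0.8, 0.6]
gripper_width: 0.0849
```

```bash
python3 st.py
```

```text
3.3667
[-69.9433  16.9654   8.5245  44.2911  -2.8402 116.4216  -0.0592]
[0.2342 0.4614 0.6122]
[[ 0.0193  0.452   0.8918]
 [ 0.0385  0.891  -0.4525]
 [-0.9991  0.0431 -0.0002]]
[-0.7603  0.7644  0.5832]
0.0849111317456547
```

Emit:
step_arm([
  {"dx":0.2,"dy":0,"dz":0,"twist":0},
  {"dx":0.2,"dy":0,"dz":0,"twist":0},
  {"dx":0.2,"dy":0,"dz":0,"twist":0},
  {"dx":0.2,"dy":0,"dz":0,"twist":0},
])

```text
clock: 3.7
ee_pos: [0.2354, 0.4643, 0.5759]
eef_rot: [[0.023, 0.452, 0.892], [0.045, 0.891, -0.452], [-0.999, 0.051, -0.0]]
ft_force: [-0.1, 0.2, 1.4]
gripper_width: 0.0856
```

```bash
python3 st.py
```

```text
3.7
[-70.4863  14.521    8.2442  53.1019  -2.2206 109.5957  -0.24  ]
[0.2354 0.4643 0.5759]
[[ 0.0229  0.4517  0.8919]
 [ 0.0453  0.8907 -0.4522]
 [-0.9987  0.0508 -0.0001]]
[-0.0784  0.2188  1.4428]
0.08555195802197761
```

Emit:
step_arm([
  {"dx":-0.2,"dy":0,"dz":0.4,"twist":0},
  {"dx":-0.4,"dy":0,"dz":0.4,"twist":0},
  {"dx":-1,"dy":0,"dz":0.4,"twist":0},
  {"dx":-1,"dy":0,"dz":0.4,"twist":0},
  {"dx":-1,"dy":0,"dz":0.4,"twist":0},
  {"dx":-1,"dy":0,"dz":0.4,"twist":0},
  {"dx":-1,"dy":0,"dz":0.4,"twist":0},
  {"dx":-1,"dy":0,"dz":0.4,"twist":0},
  {"dx":-1,"dy":0,"dz":0.4,"twist":0},
  {"dx":-1,"dy":0,"dz":0.4,"twist":0},
])

```text
clock: 4.53
ee_pos: [0.2804, 0.3921, 0.6403]
eef_rot: [[0.046, 0.45, 0.892], [0.077, 0.889, -0.452], [-0.996, 0.09, 0.006]]
ft_force: [-0.2, 0.2, 0.3]
gripper_width: 0.0854
```

```bash
python3 st.py
```

```text
4.5333
[-62.5437  12.0371   9.3766  46.513   -2.7402 116.4461   8.3569]
[0.2804 0.3921 0.6403]
[[ 0.0461  0.4497  0.892 ]
 [ 0.0771  0.8887 -0.452 ]
 [-0.996   0.0896  0.0063]]
[-0.1655  0.2293  0.2502]
0.08544496702443677
```

Emit:
step_arm([
  {"dx":-1,"dy":0.7,"dz":0,"twist":0},
  {"dx":-1,"dy":0.7,"dz":0,"twist":0},
  {"dx":-1,"dy":0.7,"dz":0,"twist":0},
  {"dx":-1,"dy":0.7,"dz":0,"twist":0},
  {"dx":-1,"dy":0.7,"dz":0,"twist":0},
  {"dx":-1,"dy":0.7,"dz":0,"twist":0},
  {"dx":-1,"dy":0.7,"dz":0,"twist":0},
  {"dx":-1,"dy":0.7,"dz":0,"twist":0},
])

```text
clock: 5.2
ee_pos: [0.2916, 0.4329, 0.6489]
eef_rot: [[0.072, 0.448, 0.891], [0.116, 0.884, -0.454], [-0.991, 0.136, 0.012]]
ft_force: [0.3, -1.0, 1.0]
gripper_width: 0.0856
```

```bash
python3 st.py
```

```text
5.2
[-62.4036  16.695    8.2418  39.1487  -3.14   116.4439   6.8135]
[0.2916 0.4329 0.6489]
[[ 0.0724  0.4479  0.8911]
 [ 0.1157  0.8837 -0.4536]
 [-0.9906  0.136   0.0121]]
[ 0.268  -1.0033  0.9666]
0.08562014273249974
```

Emit:
step_arm([
  {"dx":-1,"dy":1,"dz":0,"twist":0},
  {"dx":-1,"dy":1,"dz":0,"twist":0},
  {"dx":-1,"dy":1,"dz":0,"twist":0},
  {"dx":-1,"dy":1,"dz":0,"twist":0},
  {"dx":-1,"dy":1,"dz":0,"twist":0},
  {"dx":-1,"dy":1,"dz":0,"twist":0},
  {"dx":-1,"dy":1,"dz":0,"twist":0},
  {"dx":-1,"dy":1,"dz":0,"twist":0},
  {"dx":-1,"dy":1,"dz":0,"twist":0},
  {"dx":-1,"dy":1,"dz":0,"twist":0},
])

```text
clock: 6.03
ee_pos: [0.3062, 0.4854, 0.6483]
eef_rot: [[0.096, 0.444, 0.891], [0.154, 0.878, -0.454], [-0.983, 0.181, 0.016]]
ft_force: [0.2, -0.5, -0.5]
gripper_width: 0.0851
```

```bash
python3 st.py
```

```text
6.0333
[-62.8273  23.1468   8.0057  30.0923  -3.9459 116.4429   5.24  ]
[0.3062 0.4854 0.6483]
[[ 0.0964  0.4441  0.8908]
 [ 0.1538  0.8775 -0.4542]
 [-0.9834  0.1807  0.0163]]
[ 0.1537 -0.5026 -0.4581]
0.08510380441206362
```

Emit:
step_arm([
  {"dx":-1,"dy":0.4,"dz":0,"twist":0},
  {"dx":-1,"dy":0.4,"dz":0,"twist":0},
  {"dx":-1,"dy":0.4,"dz":0,"twist":0},
  {"dx":-1,"dy":0.4,"dz":0,"twist":0},
  {"dx":-1,"dy":0.4,"dz":0,"twist":0},
  {"dx":-1,"dy":0.4,"dz":0,"twist":0},
  {"dx":-1,"dy":0.4,"dz":0,"twist":0},
  {"dx":-1,"dy":0.4,"dz":0,"twist":0},
  {"dx":-1,"dy":0.4,"dz":0,"twist":0},
  {"dx":-1,"dy":0.4,"dz":0,"twist":0},
])

```text
clock: 6.87
ee_pos: [0.2858, 0.4639, 0.6772]
eef_rot: [[0.119, 0.439, 0.89], [0.191, 0.87, -0.455], [-0.974, 0.224, 0.02]]
ft_force: [0.3, -0.5, -0.2]
gripper_width: 0.0853
```

```bash
python3 st.py
```

```text
6.8667
[-64.6336  19.2006   9.1696  31.5415  -3.7766 116.4334   4.69  ]
[0.2858 0.4639 0.6772]
[[ 0.1191  0.4394  0.8903]
 [ 0.1906  0.8699 -0.4549]
 [-0.9744  0.2239  0.0199]]
[ 0.2659 -0.4935 -0.1803]
0.08526354188618745
```

Emit:
step_arm([
  {"dx":-1,"dy":0.5,"dz":0,"twist":0},
  {"dx":-1,"dy":0.5,"dz":0,"twist":0},
  {"dx":-1,"dy":0.5,"dz":0,"twist":0},
  {"dx":-1,"dy":0.5,"dz":0,"twist":0},
  {"dx":-1,"dy":0.5,"dz":0,"twist":0},
  {"dx":-1,"dy":0.5,"dz":0,"twist":0},
  {"dx":-1,"dy":0.5,"dz":0,"twist":0},
  {"dx":-1,"dy":0.5,"dz":0,"twist":0},
  {"dx":-1,"dy":0.5,"dz":0,"twist":0},
  {"dx":-1,"dy":0.5,"dz":0,"twist":0},
])

```text
clock: 7.7
ee_pos: [0.2715, 0.4532, 0.7004]
eef_rot: [[0.142, 0.433, 0.89], [0.228, 0.861, -0.455], [-0.963, 0.268, 0.023]]
ft_force: [0.2, 0.7, -0.5]
gripper_width: 0.0854
```

Emit:
step_arm([
  {"dx":-1,"dy":0.5,"dz":0,"twist":0},
  {"dx":-1,"dy":0.5,"dz":0,"twist":0},
  {"dx":-1,"dy":0.5,"dz":0,"twist":0},
  {"dx":-1,"dy":0.5,"dz":0,"twist":0},
  {"dx":-1,"dy":0.5,"dz":0,"twist":0},
  {"dx":-1,"dy":0.5,"dz":0,"twist":0},
  {"dx":-1,"dy":0.5,"dz":0,"twist":0},
  {"dx":-1,"dy":0.5,"dz":0,"twist":0},
  {"dx":-1,"dy":0.5,"dz":0,"twist":0},
  {"dx":-1,"dy":0.5,"dz":0,"twist":0},
])

```text
clock: 8.53
ee_pos: [0.257, 0.4404, 0.7231]
eef_rot: [[0.164, 0.427, 0.89], [0.265, 0.849, -0.456], [-0.95, 0.311, 0.026]]
ft_force: [0.4, 0.6, 0.5]
gripper_width: 0.0854
```

```bash
python3 st.py
```

```text
8.5333
[-68.6037  14.7326  12.2082  30.9151  -3.8131 116.4352   3.5627]
[0.257  0.4404 0.7231]
[[ 0.1636  0.4266  0.8895]
 [ 0.2653  0.8494 -0.4561]
 [-0.9502  0.3106  0.0258]]
[0.3945 0.5745 0.4764]
0.08538371996777377
```

Emit:
step_arm([
  {"dx":-1,"dy":0.6,"dz":0,"twist":0},
  {"dx":-1,"dy":0.6,"dz":0,"twist":0},
  {"dx":-1,"dy":0.6,"dz":0,"twist":0},
  {"dx":-1,"dy":0.6,"dz":0,"twist":0},
  {"dx":-1,"dy":0.6,"dz":0,"twist":0},
  {"dx":-1,"dy":0.6,"dz":0,"twist":0},
  {"dx":-1,"dy":0.6,"dz":0,"twist":0},
  {"dx":-1,"dy":0.6,"dz":0,"twist":0},
  {"dx":-1,"dy":0.6,"dz":0,"twist":0},
  {"dx":-1,"dy":0.6,"dz":0,"twist":0},
])

```text
clock: 9.37
ee_pos: [0.2472, 0.4354, 0.7425]
eef_rot: [[0.185, 0.419, 0.889], [0.302, 0.837, -0.457], [-0.935, 0.353, 0.028]]
ft_force: [-0.5, -0.9, -0.5]
gripper_width: 0.0855
```

Emit:
step_arm([
  {"dx":-1,"dy":0.7,"dz":0,"twist":0},
  {"dx":-1,"dy":0.7,"dz":0,"twist":0},
  {"dx":-1,"dy":0.7,"dz":0,"twist":0},
  {"dx":-1,"dy":0.7,"dz":0,"twist":0},
  {"dx":-1,"dy":0.7,"dz":0,"twist":0},
  {"dx":-1,"dy":0.7,"dz":0,"twist":0},
  {"dx":-1,"dy":0.7,"dz":0,"twist":0},
  {"dx":-1,"dy":0.7,"dz":0,"twist":0},
  {"dx":-1,"dy":0.7,"dz":0,"twist":0},
  {"dx":-1,"dy":0.7,"dz":0,"twist":0},
])

```text
clock: 10.2
ee_pos: [0.2405, 0.4355, 0.7599]
eef_rot: [[0.205, 0.41, 0.889], [0.338, 0.823, -0.457], [-0.919, 0.394, 0.03]]
ft_force: [-0.4, -1.0, 0.0]
gripper_width: 0.0855
```

Emit:
step_arm([
  {"dx":-1,"dy":0.7,"dz":0,"twist":0},
  {"dx":-1,"dy":0.7,"dz":0,"twist":0},
  {"dx":-1,"dy":0.7,"dz":0,"twist":0},
  {"dx":-1,"dy":0.7,"dz":0,"twist":0},
  {"dx":-1,"dy":0.7,"dz":0,"twist":0},
  {"dx":-1,"dy":0.7,"dz":0,"twist":0},
  {"dx":-1,"dy":0.7,"dz":0,"twist":0},
  {"dx":-1,"dy":0.7,"dz":0,"twist":0},
  {"dx":-1,"dy":0.7,"dz":0,"twist":0},
  {"dx":-1,"dy":0.7,"dz":0,"twist":0},
])

```text
clock: 11.03
ee_pos: [0.2315, 0.4296, 0.7783]
eef_rot: [[0.224, 0.401, 0.888], [0.373, 0.807, -0.458], [-0.901, 0.434, 0.031]]
ft_force: [-0.1, 0.3, -0.7]
gripper_width: 0.0855
```

```bash
python3 st.py
```

```text
11.0333
[-73.5887  12.7016  16.7007  25.4919  -4.477  116.4364   2.1177]
[0.2315 0.4296 0.7783]
[[ 0.2239  0.4008  0.8884]
 [ 0.3725  0.8071 -0.458 ]
 [-0.9006  0.4335  0.0314]]
[-0.1058  0.2567 -0.6832]
0.08553530490170407
```

Emit:
step_arm([
  {"dx":-1,"dy":0.7,"dz":0.5,"twist":0},
  {"dx":-1,"dy":0.7,"dz":0.5,"twist":0},
  {"dx":-1,"dy":0.7,"dz":0.5,"twist":0},
  {"dx":-1,"dy":0.7,"dz":0.5,"twist":0},
  {"dx":-1,"dy":0.7,"dz":0.5,"twist":0},
  {"dx":-1,"dy":0.7,"dz":0.5,"twist":0},
  {"dx":-1,"dy":0.7,"dz":0.5,"twist":0},
  {"dx":-1,"dy":0.7,"dz":0.5,"twist":0},
  {"dx":-1,"dy":0.7,"dz":0.5,"twist":0},
  {"dx":-1,"dy":0.7,"dz":0.5,"twist":0},
])

```text
clock: 11.87
ee_pos: [0.2855, 0.3843, 0.7958]
eef_rot: [[0.246, 0.391, 0.887], [0.404, 0.79, -0.46], [-0.881, 0.472, 0.037]]
ft_force: [0.4, 0.2, -0.2]
gripper_width: 0.086
```

```bash
python3 st.py
```

```text
11.8667
[-56.865   11.9762   5.6048  23.4588  -4.9811 116.4361   8.0965]
[0.2855 0.3843 0.7958]
[[ 0.2463  0.3905  0.887 ]
 [ 0.4043  0.7904 -0.4602]
 [-0.8809  0.4719  0.0368]]
[ 0.3564  0.1727 -0.1806]
0.08598082143664001
```

```bash
cat > fit.py <<'E'
from h import *
from scipy.optimize import least_squares
S=lambda u,v:("scene",((u+.5)/4-.5+190,(v+.5)/4-.5+150))
T=lambda u,v:("top",((u+.5)/4-.5+195,(v+.5)/4-.5+120))
obs=[((142,66,10),S(455,258),T(55,245)),((142,-66,10),S(395,405),T(128,125)),((-8,66,0),S(290,250),T(195,322)),((-8,-66,0),S(225,385),T(258,205))]
def Rs(yaw,p=25):
    c,s=np.cos(yaw),np.sin(yaw);t=np.radians(p);u=np.array([c,s,0]);
    x=np.cos(t)*u+[0,0,np.sin(t)];y=np.array([-s,c,0]);return np.c_[x,y,np.cross(x,y)]
def W(q,P): return q[:3]+(Rs(q[3])@(np.atleast_2d(P)/1000).T).T
def f(q): return np.concatenate([(proj(n,W(q,P))[0]-uv) for P,*o in obs for n,uv in o])
if __name__=="__main__":
    r=least_squares(f,[.514,.041,.062,1.01]);q=r.x
    print(q,np.degrees(q[3]),r.fun.round(1)); np.save("q.npy",q)
    print("handle",W(q,(29,0,13)),"grasp",W(q,(29,0,23)),"railpred",)
    out=[]
    for n,f_,o,sz in(("scene","pics/s0.png",(190,150),(130,145)),("top","pics/t0.png",(195,120),(110,120))):
        im=cv2.imread(f_)[o[1]:o[1]+sz[1],o[0]:o[0]+sz[0]];im=cv2.resize(im,None,fx=4,fy=4,interpolation=cv2.INTER_CUBIC)
        def L(P,c,z=None):
            p=((proj(n,W(q,P))-o+.5)*4-.5); cv2.polylines(im,[np.int32(p*16)],True,c,1,cv2.LINE_AA,4)
        L([(-8,66,0),(-8,-66,0),(142,-66,10),(142,66,10)],(0,0,255))
        L([(1,58,1),(1,-58,1),(94,-58,1),(94,58,1)],(0,255,0))
        L([(11,8,25),(11,-8,25),(47,-8,25),(47,8,25)],(255,0,0))
        L([(11,8,1),(11,-8,1),(47,-8,1),(47,8,1)],(255,255,0))
        out.append(cv2.copyMakeBorder(im,0,580-im.shape[0],0,0,0))
    im=np.hstack(out);cv2.imwrite("pics/fit.png",cv2.resize(im,(790,int(im.shape[0]*790/im.shape[1]))))
E
python3 fit.py
```

```text
[0.5146 0.0409 0.0622 1.0222] 58.56544975674999 [-0.4  0.3  1.1  0.6 -0.7  0.8 -1.  -0.7 -0.3 -1.  -0.8  0.6 -0.3 -0.2
 -1.6 -0.6]
handle [[0.5254 0.0586 0.0863]] grasp [[0.5232 0.055  0.0953]] railpred
```

View pics/fit.png

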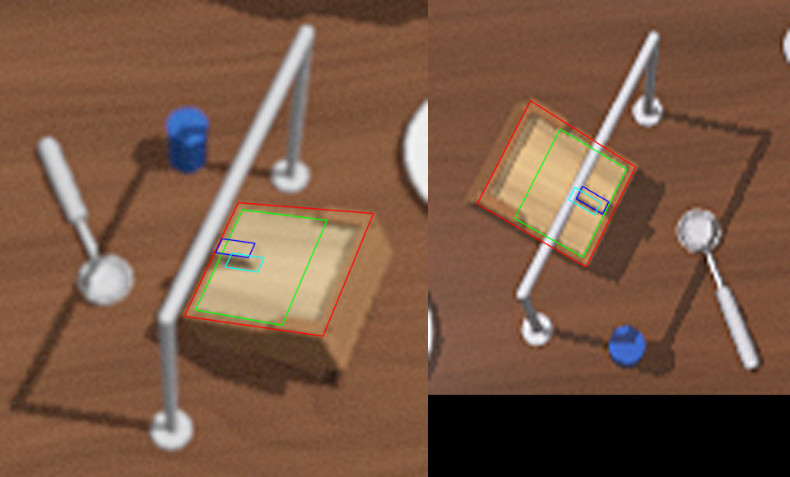

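The overlay matches: the red box rim, green lid outline and handle (scene about (235,247), top (590,200) in this composite) all sit on the picture. The tool already leans 28° towards the right azimuth (58.6°), so I compute the approach.

```bash
cat > go.py <<'E'
import sys
from fit import *
q=np.load("q.npy")
def rel(p,R=None,p0=None):
    s=arm.sense(); R=np.array(s["eef_rot"]) if R is None else R
    return (R.T@(np.array(p)-(s["ee_pos"] if p0 is None else p0))/.2).round(4)
def tcp_for(g):  # grasp point world -> TCP
    return np.array(g)-.054*np.array(arm.sense()["eef_rot"])[:,0]
def grasp(): 
    s=arm.sense(); return s["ee_pos"]+.054*s["eef_rot"][:,0]
def slope(p): return (Rs(q[3]).T@(np.array(p)-q[:3])*1000).round(1)
def twist_for(d):
    R=np.array(arm.sense()["eef_rot"]); return np.degrees(np.arctan2(d@R[:,2],d@R[:,1]))
E
python3 - <<'E'
from go import *
R=arm.sense()["eef_rot"];a=R[:,0];print("lean",np.degrees(np.arccos(-a[2])),np.degrees(np.arctan2(a[1],a[0])))
d=-Rs(q[3])[:,1];t=twist_for(d);print("twist",t,t/360)
T=tcp_for(W(q,(29,0,23))[0]);print("T",T);P=T-.18*a
print("pre rel",rel(P))
E
```

```text
lean 28.25273295996379 58.652318346293534
twist 94.53068936070325 0.26258524822417567
T [0.5099 0.0332 0.1429]
pre rel [ 1.5422 -2.4901  1.6835]
```

Emit:
step_arm([
  {"dx":0.62,"dy":-1,"dz":0.67,"twist":0},
  {"dx":0.62,"dy":-1,"dz":0.67,"twist":0},
  {"dx":0.62,"dy":-1,"dz":0.67,"twist":0},
  {"dx":0.62,"dy":-1,"dz":0.67,"twist":0},
  {"dx":0.62,"dy":-1,"dz":0.67,"twist":0},
  {"dx":0.62,"dy":-1,"dz":0.67,"twist":0},
  {"dx":0.62,"dy":-1,"dz":0.67,"twist":0},
])

```text
clock: 12.45
ee_pos: [0.3561, 0.2141, 0.5966]
eef_rot: [[0.247, 0.39, 0.887], [0.405, 0.79, -0.46], [-0.88, 0.473, 0.037]]
ft_force: [1.1, -0.1, -0.4]
gripper_width: 0.0853
```

Emit:
step_arm([
  {"dx":0.5,"dy":-0.75,"dz":0.5,"twist":0.13},
  {"dx":0.5,"dy":-0.75,"dz":0.5,"twist":0.13},
  {"dx":0.5,"dy":-0.75,"dz":0.5,"twist":0.13},
  {"dx":0.5,"dy":-0.75,"dz":0.5,"twist":0.13},
  {"dx":0.5,"dy":-0.75,"dz":0.5,"twist":0.13},
  {"dx":0.5,"dy":-0.75,"dz":0.5,"twist":0.13},
  {"dx":0.5,"dy":-0.75,"dz":0.5,"twist":0.13},
])

```text
clock: 13.03
ee_pos: [0.4105, 0.0896, 0.4402]
eef_rot: [[0.243, 0.918, 0.312], [0.403, 0.197, -0.894], [-0.882, 0.343, -0.322]]
ft_force: [0.2, 0.6, 0.7]
gripper_width: 0.0859
```

```bash
python3 st.py; python3 - <<'E'
from go import *
R=arm.sense()["eef_rot"];a=R[:,0];print("lean",np.degrees(np.arccos(-a[2])),np.degrees(np.arctan2(a[1],a[0])))
d=-Rs(q[3])[:,1];t=twist_for(d);print("twist",t,t/360)
T=tcp_for(W(q,(29,0,23))[0]);print("T",T);P=T-.18*a
print("pre rel",rel(P))
E
```

```text
13.0333
[-32.8792 -12.2792  27.9612 102.7595 -17.6267  71.9068  14.1749]
[0.4105 0.0896 0.4402]
[[ 0.2435  0.9184  0.3119]
 [ 0.4027  0.1969 -0.8939]
 [-0.8823  0.3433 -0.3219]]
[0.1577 0.6232 0.669 ]
0.08591771339063997
lean 28.073416102901586 58.843259753675056
twist 47.08364799539818 0.13078791109832827
T [0.5101 0.0333 0.143 ]
pre rel [ 0.4194 -0.1084  0.8853]
```

Emit:
step_arm([
  {"dx":0.419,"dy":-0.108,"dz":0.885,"twist":0.131},
  {"dx":0.419,"dy":-0.108,"dz":0.885,"twist":0.131},
  {"dx":0.419,"dy":-0.108,"dz":0.885,"twist":0.131},
  {"dx":0.419,"dy":-0.108,"dz":0.885,"twist":0.131},
  {"dx":0.419,"dy":-0.108,"dz":0.885,"twist":0.131},
  {"dx":0.419,"dy":-0.108,"dz":0.885,"twist":0.131},
  {"dx":0.419,"dy":-0.108,"dz":0.885,"twist":0.131},
  {"dx":0.419,"dy":-0.108,"dz":0.885,"twist":0.131},
])

```text
clock: 13.7
ee_pos: [0.4689, -0.0371, 0.3042]
eef_rot: [[0.245, 0.857, -0.454], [0.403, -0.516, -0.756], [-0.882, 0.002, -0.472]]
ft_force: [-0.5, -0.2, 0.1]
gripper_width: 0.0852
```

```bash
python3 st.py; cat > chk.py <<'E'
from go import *
R=arm.sense()["eef_rot"];a=R[:,0];print("lean",np.degrees(np.arccos(-a[2])),np.degrees(np.arctan2(a[1],a[0])))
d=-Rs(q[3])[:,1];t=twist_for(d);print("twist",t,t/360,"grasp slope",slope(grasp()))
E
python3 chk.py; python3 - <<'E'
from go import *
T=tcp_for(W(q,(29,0,23))[0]);print("T",T,rel(T))
E
```

```text
13.7
[-22.9891   5.0818  45.3927 108.8552 -34.4984  66.883    4.8458]
[ 0.4689 -0.0371  0.3042]
[[ 0.2451  0.8568 -0.4537]
 [ 0.4034 -0.5156 -0.7559]
 [-0.8816  0.0022 -0.472 ]]
[-0.543  -0.1755  0.0704]
0.08518829108495453
lean 28.166232115584634 58.72382780638283
twist 0.40692594328841897 0.0011303498424678304 grasp slope [ 23.3  -1.6 203.6]
T [0.51   0.0332 0.1429] [ 0.9033 -0.007   0.0213]
```

Emit:
step_arm([
  {"dx":0.2,"dy":-0.005,"dz":0.02,"twist":0.001},
  {"dx":0.4,"dy":-0.005,"dz":0.02,"twist":0.001},
  {"dx":0.6,"dy":-0.005,"dz":0.02,"twist":0.001},
  {"dx":0.75,"dy":-0.005,"dz":0.02,"twist":0.001},
  {"dx":0.8,"dy":-0.005,"dz":0.02,"twist":0.001},
  {"dx":0.8,"dy":-0.005,"dz":0.02,"twist":0.001},
], gripper=0.6)

```text
clock: 14.2
ee_pos: [0.5044, 0.0274, 0.1603]
eef_rot: [[0.241, 0.857, -0.455], [0.405, -0.515, -0.756], [-0.882, -0.003, -0.471]]
ft_force: [0.0, 0.3, 0.3]
gripper_width: 0.0511
```

```bash
python3 st.py;python3 chk.py; python3 - <<'E'
from go import *
T=tcp_for(W(q,(29,0,23))[0]);print("T",T,rel(T))
a=save("scene","pics/s1.png")[130:300,170:340];b=save("top","pics/t1.png")[100:270,180:350]
cv2.imwrite("pics/c1.png",cv2.resize(np.hstack([a,b])[:,:,::-1],(800,400),interpolation=cv2.INTER_CUBIC))
E
```

```text
14.2
[-22.4405  19.7322  38.9046 117.1677 -53.0159  52.0682  18.724 ]
[0.5044 0.0274 0.1603]
[[ 0.2405  0.8574 -0.455 ]
 [ 0.4054 -0.5146 -0.7555]
 [-0.8819 -0.0027 -0.4714]]
[0.0133 0.2848 0.301 ]
0.05113207099527126
lean 28.12453962553636 59.31992096177906
twist 0.33272327971500687 0.0009242313325416858 grasp slope [29.2  2.  42. ]
T [0.5102 0.0331 0.1429] [0.0949 0.0105 0.0061]
```

View pics/c1.png

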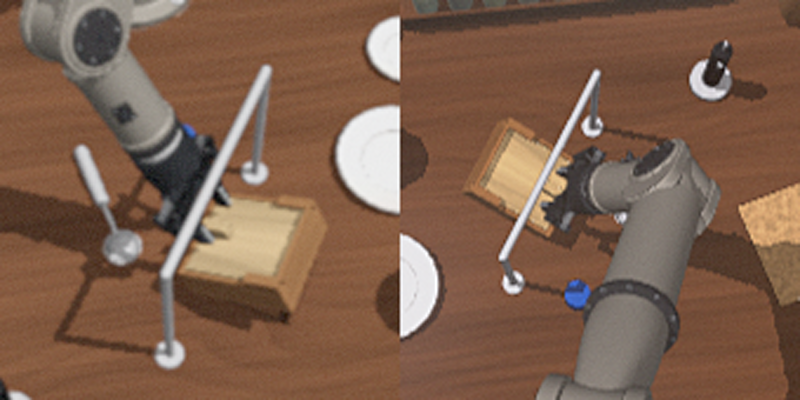

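The picture shows the open fingers straddling the handle below the rail (scene composite (215,220)), with clearance. I'm closing in and gripping.

Emit:
step_arm([
  {"dx":0.04,"dy":0.01,"dz":0.006,"twist":0.001},
  {"dx":0.085,"dy":0.01,"dz":0.006,"twist":0.001},
  {"dx":0.085,"dy":0.01,"dz":0.006,"twist":0.001},
])

```text
clock: 14.55
ee_pos: [0.5113, 0.0306, 0.1468]
eef_rot: [[0.247, 0.852, -0.461], [0.405, -0.523, -0.75], [-0.881, -0.002, -0.474]]
ft_force: [0.2, 0.2, -0.4]
gripper_width: 0.0512
```

Emit:
step_arm([
  {"dx":0,"dy":0,"dz":0,"twist":0},
  {"dx":0,"dy":0,"dz":0,"twist":0},
  {"dx":0,"dy":0,"dz":0,"twist":0},
  {"dx":0,"dy":0,"dz":0,"twist":0},
  {"dx":0,"dy":0,"dz":0,"twist":0},
  {"dx":0,"dy":0,"dz":0,"twist":0},
], gripper=0, grip_force=35)

```text
clock: 15.05
ee_pos: [0.5113, 0.0299, 0.1473]
eef_rot: [[0.247, 0.852, -0.462], [0.404, -0.524, -0.75], [-0.881, -0.001, -0.474]]
ft_force: [-1.2, -1.3, 2.5]
gripper_width: 0.0149
```

```bash
python3 st.py;python3 chk.py
```

```text
15.05
[-21.8854  21.5488  38.0682 117.2381 -55.4947  50.9544  20.2412]
[0.5113 0.0299 0.1473]
[[ 0.2474  0.8518 -0.4617]
 [ 0.404  -0.5238 -0.7499]
 [-0.8807 -0.001  -0.4737]]
[-1.179  -1.3409  2.4655]
0.01490964936967272
lean 28.276987167911503 58.51968969674337
twist -0.1628393929688689 -0.00045233164713574694 grasp slope [29.  -3.  27.9]
```

Emit:
step_arm([
  {"dx":-0.015,"dy":0,"dz":-0.004,"twist":0},
  {"dx":-0.03,"dy":0,"dz":-0.008,"twist":0},
  {"dx":-0.04,"dy":0,"dz":-0.01,"twist":0},
  {"dx":-0.04,"dy":0,"dz":-0.01,"twist":0},
  {"dx":-0.04,"dy":0,"dz":-0.01,"twist":0},
])

```text
clock: 15.47
ee_pos: [0.5097, 0.029, 0.1545]
eef_rot: [[0.245, 0.853, -0.461], [0.405, -0.523, -0.75], [-0.881, -0.003, -0.473]]
ft_force: [0.8, 0.1, -3.9]
gripper_width: 0.0153
```

```bash
python3 st.py;python3 chk.py; python3 - <<'E'
from go import *
save("scene","pics/s2.png");save("top","pics/t2.png")
for n in("scene","top"):
  for d in arm.boxes_of("lid",n)[:1]: print(n,d["conf"],slope(toworld(n,d["location"])))
E
```

```text
15.4667
[-22.2412  20.7259  38.531  116.988  -54.2981  51.5531  19.1323]
[0.5097 0.029  0.1545]
[[ 0.2453  0.8526 -0.4615]
 [ 0.4045 -0.5226 -0.7505]
 [-0.881  -0.0026 -0.4731]]
[ 0.7593  0.1059 -3.9315]
0.015308533743047813
lean 28.236085941147245 58.76446450707849
twist -0.13445529694817615 -0.00037348693596715596 grasp slope [30.6 -1.9 35.1]
scene 0.65 [77.6 -1.6 10.3]
top 0.64 [93.1 -3.9 11.5]
```

Emit:
step_arm([
  {"dx":0,"dy":0,"dz":0.03,"twist":0},
  {"dx":0,"dy":0,"dz":0.06,"twist":0},
  {"dx":0,"dy":0,"dz":0.09,"twist":0},
  {"dx":0,"dy":0,"dz":0.12,"twist":0},
  {"dx":0,"dy":0,"dz":0.12,"twist":0},
])

```text
clock: 16.08
ee_pos: [0.4981, 0.0083, 0.1429]
eef_rot: [[0.247, 0.85, -0.465], [0.402, -0.527, -0.749], [-0.882, -0.002, -0.472]]
ft_force: [-0.1, 0.3, -1.7]
gripper_width: 0.0153
```

```bash
python3 st.py;python3 chk.py; python3 - <<'E'
from go import *
a=save("scene","pics/s3.png")[130:300,170:340];b=save("top","pics/t3.png")[100:270,180:350]
cv2.imwrite("pics/c3.png",cv2.resize(np.hstack([a,b])[:,:,::-1],(800,400),interpolation=cv2.INTER_CUBIC))
E
```

```text
16.0833
[-19.6048  21.2727  38.7283 118.6152 -55.3976  51.6464  23.2537]
[0.4981 0.0083 0.1429]
[[ 0.2469  0.8502 -0.465 ]
 [ 0.4024 -0.5265 -0.7489]
 [-0.8816 -0.0022 -0.4721]]
[-0.0833  0.3032 -1.6617]
0.015277261322551158
lean 28.17003684652769 58.46395889898238
twist -0.35605567819956524 -0.000989043550554348 grasp slope [ 4.1 -3.  34.6]
```

View pics/c3.png

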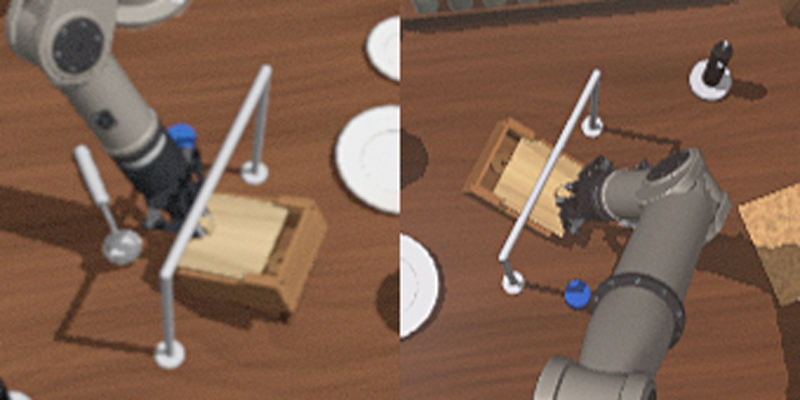

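The lid has slid 26 mm cleanly (tail seen at top composite (510,155)), and the high compartment shows. I'll free the tail, then move level.

Emit:
step_arm([
  {"dx":-0.005,"dy":0,"dz":0.03,"twist":0},
  {"dx":-0.01,"dy":0,"dz":0.06,"twist":0},
  {"dx":-0.015,"dy":0,"dz":0.09,"twist":0},
  {"dx":-0.02,"dy":0,"dz":0.12,"twist":0},
  {"dx":-0.03,"dy":0,"dz":0.15,"twist":0},
  {"dx":-0.06,"dy":0,"dz":0.2,"twist":0},
  {"dx":-0.1,"dy":0,"dz":0.28,"twist":0},
  {"dx":-0.14,"dy":0,"dz":0.35,"twist":0},
  {"dx":-0.14,"dy":0,"dz":0.35,"twist":0},
])

```text
clock: 16.93
ee_pos: [0.4583, -0.0576, 0.135]
eef_rot: [[0.249, 0.848, -0.467], [0.4, -0.529, -0.748], [-0.882, -0.001, -0.471]]
ft_force: [-0.7, -1.3, -1.4]
gripper_width: 0.0152
```

```bash
python3 st.py;python3 chk.py
```

```text
16.9333
[-11.9847  20.8885  41.1087 121.4093 -54.2752  54.7835  32.5599]
[ 0.4583 -0.0576  0.135 ]
[[ 0.2489  0.8485 -0.467 ]
 [ 0.4    -0.5292 -0.7483]
 [-0.8821 -0.0005 -0.4711]]
[-0.6589 -1.2569 -1.4128]
0.01515148416010213
lean 28.10765095074649 58.10565102589035
twist -0.4714438924329277 -0.0013095663678692436 grasp slope [-69.1  -3.6  59.9]
```

```bash
python3 - <<'E'
from go import *
p=np.array(arm.sense()["ee_pos"])
A=[.425,-.112,.14];B=[.41,-.19,.19];C=[.3776,-.4176,.145]
print(rel(A),rel(B),"C from B",rel(C,p0=np.array(B)))
E
```

```text
[-0.1724  0.0024  0.2693] [-0.5676  0.1451  0.4784] C from B [-0.2971  0.4649  1.0332]
```

Emit:
step_arm([
  {"dx":-0.09,"dy":0,"dz":0.14,"twist":0},
  {"dx":-0.172,"dy":0.002,"dz":0.27,"twist":0},
  {"dx":-0.3,"dy":0.05,"dz":0.34,"twist":0},
  {"dx":-0.43,"dy":0.1,"dz":0.41,"twist":0},
  {"dx":-0.567,"dy":0.145,"dz":0.478,"twist":0},
  {"dx":-0.567,"dy":0.145,"dz":0.478,"twist":0},
])

```text
clock: 17.43
ee_pos: [0.4128, -0.1942, 0.193]
eef_rot: [[0.256, 0.847, -0.466], [0.393, -0.532, -0.75], [-0.883, 0.009, -0.469]]
ft_force: [0.7, -1.6, -1.9]
gripper_width: 0.0154
```

Emit:
step_arm([
  {"dx":-0.05,"dy":0.08,"dz":0.18,"twist":0},
  {"dx":-0.1,"dy":0.16,"dz":0.36,"twist":0},
  {"dx":-0.16,"dy":0.24,"dz":0.54,"twist":0},
  {"dx":-0.21,"dy":0.32,"dz":0.72,"twist":0},
  {"dx":-0.26,"dy":0.4,"dz":0.88,"twist":0},
  {"dx":-0.29,"dy":0.45,"dz":0.97,"twist":0},
  {"dx":-0.29,"dy":0.45,"dz":1,"twist":0},
  {"dx":-0.29,"dy":0.45,"dz":1,"twist":0},
])

```text
clock: 18.1
ee_pos: [0.3809, -0.4083, 0.1447]
eef_rot: [[0.246, 0.85, -0.465], [0.403, -0.526, -0.749], [-0.882, -0.003, -0.472]]
ft_force: [-0.3, 0.4, -1.6]
gripper_width: 0.0152
```

```bash
python3 st.py;python3 chk.py; python3 - <<'E'
from go import *
print(grasp())
a=save("scene","pics/s4.png")[130:300,60:230];b=save("top","pics/t4.png")[120:290,260:430]
cv2.imwrite("pics/c4.png",cv2.resize(np.hstack([a,b])[:,:,::-1],(800,400),interpolation=cv2.INTER_CUBIC))
E
```

```text
18.1
[ 28.5453  41.3869  45.5481  91.7534 -49.7142  84.0528  56.7426]
[ 0.3809 -0.4083  0.1447]
[[ 0.2458  0.8505 -0.465 ]
 [ 0.403  -0.526  -0.749 ]
 [-0.8816 -0.0033 -0.472 ]]
[-0.2839  0.3502 -1.5562]
0.01521075854498363
lean 28.166673145726513 58.621572220463364
twist -0.35333132175384635 -0.0009814758937606843 grasp slope [-372.7 -120.2  212.3]
[ 0.3942 -0.3866  0.0971]
```

View pics/c4.png

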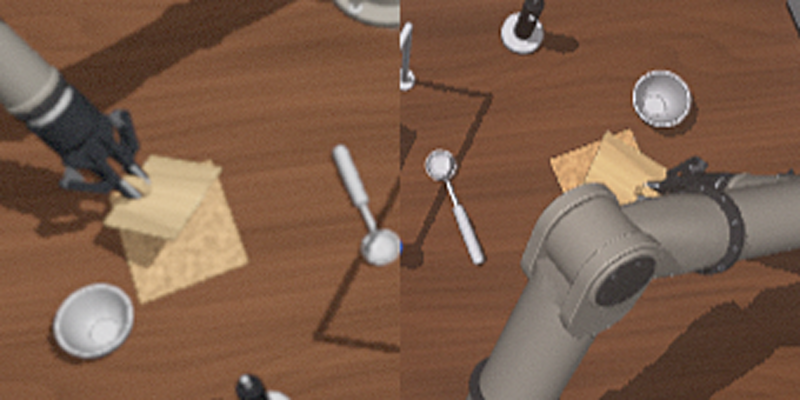

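Emit:
step_arm([
  {"dx":0.05,"dy":0.01,"dz":0.05,"twist":0},
  {"dx":0.1,"dy":0.01,"dz":0.09,"twist":0},
  {"dx":0.15,"dy":0.01,"dz":0.13,"twist":0},
  {"dx":0.18,"dy":0.01,"dz":0.145,"twist":0},
  {"dx":0.18,"dy":0.01,"dz":0.145,"twist":0},
  {"dx":0.18,"dy":0.01,"dz":0.145,"twist":0},
])

```text
clock: 18.7
ee_pos: [0.3796, -0.4141, 0.0996]
eef_rot: [[0.246, 0.852, -0.462], [0.406, -0.523, -0.749], [-0.88, -0.003, -0.475]]
ft_force: [1.1, -0.1, -1.6]
gripper_width: 0.0151
```

```bash
python3 st.py; python3 -c "
from go import *
print(grasp())"
```

```text
18.7
[ 30.2159  45.2188  43.8337  92.537  -52.0216  81.1826  59.9963]
[ 0.3796 -0.4141  0.0996]
[[ 0.2458  0.8521 -0.4621]
 [ 0.4059 -0.5234 -0.7492]
 [-0.8802 -0.0034 -0.4745]]
[ 1.1395 -0.0647 -1.5887]
0.01511077967804541
[ 0.3928 -0.3922  0.0521]
```

Emit:
step_arm([
  {"dx":0.015,"dy":0,"dz":0.008,"twist":0},
  {"dx":0.03,"dy":0,"dz":0.012,"twist":0},
  {"dx":0.045,"dy":0,"dz":0.007,"twist":0},
  {"dx":0.06,"dy":0,"dz":-0.006,"twist":0},
  {"dx":0.07,"dy":0,"dz":-0.015,"twist":0},
  {"dx":0.07,"dy":0,"dz":-0.015,"twist":0},
])

```text
clock: 19.2
ee_pos: [0.3853, -0.4058, 0.0894]
eef_rot: [[0.246, 0.853, -0.46], [0.406, -0.522, -0.75], [-0.88, -0.002, -0.475]]
ft_force: [1.2, -0.4, -2.9]
gripper_width: 0.0153
```

```bash
python3 st.py; python3 -c "
from go import *
print(grasp())"
```

```text
19.2
[ 29.4466  45.5631  43.3449  93.6158 -52.7749  79.8103  60.2629]
[ 0.3853 -0.4058  0.0894]
[[ 0.2465  0.8528 -0.4604]
 [ 0.4058 -0.5222 -0.7501]
 [-0.8801 -0.0019 -0.4748]]
[ 1.2354 -0.4493 -2.866 ]
0.015252237619670306
[ 0.3986 -0.3838  0.0419]
```

Emit:
step_arm([
  {"dx":0.012,"dy":0,"dz":0,"twist":0},
  {"dx":0.024,"dy":0,"dz":0,"twist":0},
  {"dx":0.03,"dy":0,"dz":0,"twist":0},
  {"dx":0.03,"dy":0,"dz":0,"twist":0},
])

```text
clock: 19.53
ee_pos: [0.3855, -0.4057, 0.087]
eef_rot: [[0.249, 0.852, -0.461], [0.403, -0.524, -0.75], [-0.881, 0.001, -0.474]]
ft_force: [-3.3, 0.2, 11.1]
gripper_width: 0.0154
```

```bash
python3 st.py; python3 - <<'E'
from go import *
print(grasp())
a=save("scene","pics/s5.png")[170:270,90:190];b=save("top","pics/t5.png")[150:250,300:400]
cv2.imwrite("pics/c5.png",cv2.resize(np.hstack([a,b])[:,:,::-1],(800,400),interpolation=cv2.INTER_CUBIC))
E
```

```text
19.5333
[ 29.3841  45.6985  43.37    93.8376 -53.0693  79.4801  60.4796]
[ 0.3855 -0.4057  0.087 ]
[[ 0.2486  0.8518 -0.4612]
 [ 0.4033 -0.5239 -0.7503]
 [-0.8807  0.0006 -0.4737]]
[-3.2792  0.2499 11.1424]
0.01536276260155374
[ 0.399  -0.3839  0.0394]
```

View pics/c5.png

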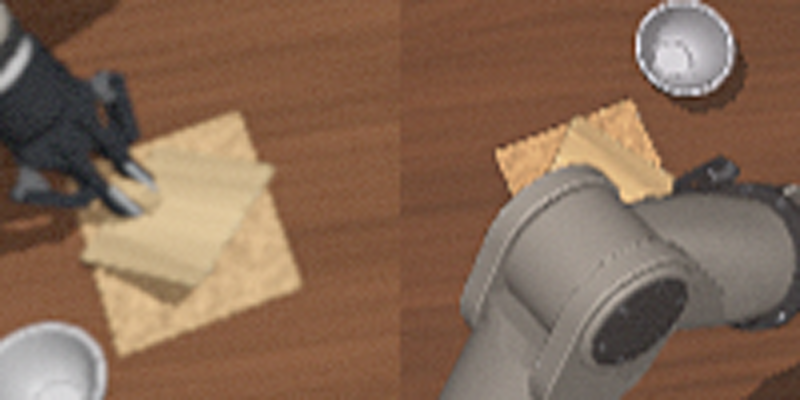

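```bash
python3 - <<'E'
from h import *
S=lambda u,v:("scene",(u/4-.4+90,v/4-.4+170))
T=lambda u,v:("top",((u-400)/4-.4+300,v/4-.4+150))
for k,o in dict(tail=[S(190,287),T(578,118)],front=[S(82,260),T(672,182)],matc=[S(120,355),T(632,100)]).items():
    X=tri(o);print(k,X,[(proj(n,X)[0]-uv).round(1) for n,uv in o])
E
```

```text
tail [ 0.5007 -0.3288  0.0508] [array([0.3, 0. ]), array([ 0.3, -0. ])]
front [ 0.4384 -0.426   0.0004] [array([0.7, 0. ]), array([ 0.6, -0.1])]
matc [ 0.5254 -0.3972 -0.0017] [array([-0.2, -0. ]), array([-0.2,  0. ])]
```

The lid touches the mat with its front edge (about 11 N) and its tail is still about 45 mm up, so it lies at roughly 22°. I'll pivot it down in the pads under a lighter grip.

Emit:
step_arm([
  {"dx":0.01,"dy":0,"dz":-0.007,"twist":0},
  {"dx":0.02,"dy":0,"dz":-0.014,"twist":0},
  {"dx":0.03,"dy":0,"dz":-0.02,"twist":0},
  {"dx":0.04,"dy":0,"dz":-0.025,"twist":0},
  {"dx":0.04,"dy":0,"dz":-0.025,"twist":0},
], grip_force=20)

```text
clock: 20.05
ee_pos: [0.3874, -0.4024, 0.0845]
eef_rot: [[0.248, 0.85, -0.464], [0.397, -0.526, -0.752], [-0.884, 0.003, -0.468]]
ft_force: [-8.0, -3.6, 21.3]
gripper_width: 0.0154
```

```bash
python3 st.py; python3 -c "
from go import *
print(grasp())
for n in('scene',):
  save(n,'pics/s6.png')
  for d in arm.boxes_of('lid',n)[:2]: print(d['conf'],toworld(n,d['location']))
"
```

```text
20.05
[ 28.755   45.5672  43.4664  94.4947 -53.3004  78.6451  60.4079]
[ 0.3874 -0.4024  0.0845]
[[ 0.2482  0.8504 -0.4639]
 [ 0.3966 -0.5261 -0.7523]
 [-0.8838  0.0028 -0.4678]]
[-7.969  -3.558  21.2978]
0.015449001217094119
[ 0.4008 -0.381   0.0367]
0.76 [ 0.4302 -0.3329  0.0311]
```

Emit:
step_arm([
  {"dx":0.01,"dy":0,"dz":-0.01,"twist":0},
  {"dx":0.02,"dy":0,"dz":-0.02,"twist":0},
  {"dx":0.03,"dy":0,"dz":-0.028,"twist":0},
  {"dx":0.04,"dy":0,"dz":-0.035,"twist":0},
  {"dx":0.04,"dy":0,"dz":-0.035,"twist":0},
])

```text
clock: 20.57
ee_pos: [0.3931, -0.3946, 0.0791]
eef_rot: [[0.248, 0.85, -0.465], [0.394, -0.527, -0.753], [-0.885, 0.004, -0.466]]
ft_force: [-6.6, -6.1, 12.7]
gripper_width: 0.0154
```

```bash
python3 st.py; python3 - <<'E'
from go import *
print(grasp())
a=save("scene","pics/s7.png")[170:270,90:190];b=save("top","pics/t7.png")[150:250,300:400]
cv2.imwrite("pics/c7.png",cv2.resize(np.hstack([a,b])[:,:,::-1],(800,400),interpolation=cv2.INTER_CUBIC))
E
```

```text
20.5667
[ 27.8414  45.545   43.1801  95.3762 -53.7996  77.5245  60.1714]
[ 0.3931 -0.3946  0.0791]
[[ 0.2483  0.8497 -0.4652]
 [ 0.394  -0.5273 -0.7528]
 [-0.8849  0.0037 -0.4657]]
[-6.5806 -6.1044 12.6952]
0.015447150353448402
[ 0.4065 -0.3733  0.0313]
```

View pics/c7.png

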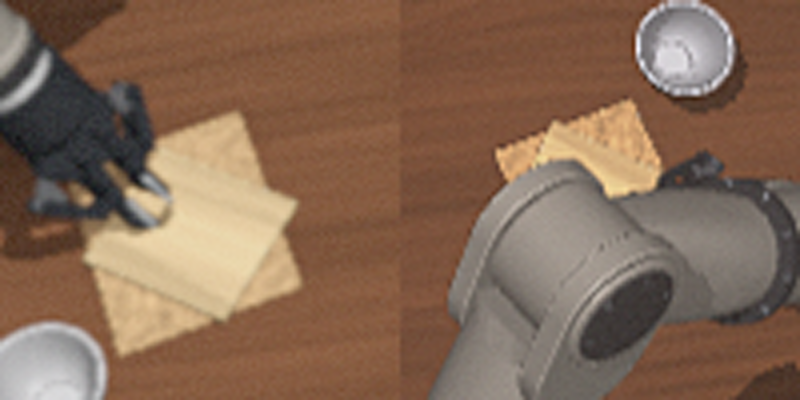

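```bash
python3 - <<'E'
from go import *
S=lambda u,v:("scene",(u/4-.4+90,v/4-.4+170))
T=lambda u,v:("top",((u-400)/4-.4+300,v/4-.4+150))
X=tri([S(228,319),T(552,123)]);Y=tri([S(85,262),T(660,183)]);print("tail+x",X,"front+x",Y)
a,b,c=[onz(*S(*p),.011) for p in((298,203),(228,319),(85,262))]
print(np.linalg.norm(a-b),np.linalg.norm(b-c),"centre",(a+c)/2)
E
```

```text
tail+x [ 0.5089 -0.3122  0.0035] front+x [ 0.4395 -0.4203 -0.0034]
0.11283565941160954 0.13164396219600932 centre [ 0.431  -0.3367  0.011 ]
```

Emit:
step_arm([
  {"dx":-0.01,"dy":-0.004,"dz":0.013,"twist":0},
  {"dx":-0.02,"dy":-0.008,"dz":0.026,"twist":0},
  {"dx":-0.03,"dy":-0.012,"dz":0.04,"twist":0},
  {"dx":-0.04,"dy":-0.016,"dz":0.055,"twist":0},
  {"dx":-0.04,"dy":-0.016,"dz":0.055,"twist":0},
])

```text
clock: 21.08
ee_pos: [0.3876, -0.3978, 0.0792]
eef_rot: [[0.25, 0.853, -0.458], [0.407, -0.522, -0.749], [-0.878, 0.001, -0.478]]
ft_force: [2.2, 1.9, 7.5]
gripper_width: 0.0155
```

```bash
python3 st.py; python3 - <<'E'
from go import *
print(grasp())
for n in("scene","top"):
  save(n,f"pics/{n}8.png")
  for l in("lid","lid_handle"):
    for d in arm.boxes_of(l,n)[:2]: print(n,l,d['conf'],toworld(n,d['location']))
  for d in arm.regions_of("lid",n)[:1]:
    c=max(cv2.findContours(d["region"].astype(np.uint8),0,2)[0],key=cv2.contourArea)
    Wp=np.array([onz(n,p[0],.011)[:2] for p in c],np.float32); print(n,cv2.minAreaRect(Wp))
E
```

```text
21.0833
[ 28.9936  45.8759  42.8834  94.9105 -53.6287  78.5554  61.0046]
[ 0.3876 -0.3978  0.0792]
[[ 0.2503  0.8529 -0.4581]
 [ 0.4073 -0.522  -0.7494]
 [-0.8783  0.001  -0.4781]]
[2.2414 1.9309 7.5471]
0.015542459041641024
[ 0.4011 -0.3758  0.0317]
scene lid 0.95 [ 0.4301 -0.3343  0.0119]
scene lid 0.29 [0.4089 0.3482 0.0091]
scene lid_handle 0.7 [ 0.4289 -0.3358  0.0092]
scene ((0.4237325191497803, -0.3392968773841858), (0.12966743111610413, 0.11697947978973389), 58.60145950317383)
top lid 0.74 [ 0.4682 -0.3527  0.0108]
top lid_handle 0.59 [ 0.4666 -0.3538  0.0173]
top ((0.46506381034851074, -0.3531574308872223), (0.11158179491758347, 0.041472502052783966), 64.19099426269531)
```

Emit:
step_arm([
  {"dx":-0.01,"dy":0.004,"dz":0.014,"twist":0},
  {"dx":-0.02,"dy":0.008,"dz":0.028,"twist":0},
  {"dx":-0.025,"dy":0.008,"dz":0.035,"twist":0},
  {"dx":-0.025,"dy":0.008,"dz":0.035,"twist":0},
])

```text
clock: 21.82
ee_pos: [0.3831, -0.4063, 0.0792]
eef_rot: [[0.248, 0.853, -0.46], [0.406, -0.523, -0.75], [-0.88, -0.001, -0.476]]
ft_force: [1.5, 3.4, 5.0]
gripper_width: 0.0149
```

```bash
python3 st.py; python3 - <<'E'
from go import *
print(grasp())
for n in("scene",):
  save(n,f"pics/{n}9.png")
  for d in arm.regions_of("lid",n)[:1]:
    c=max(cv2.findContours(d["region"].astype(np.uint8),0,2)[0],key=cv2.contourArea)
    Wp=np.array([onz(n,p[0],.011)[:2] for p in c],np.float32); print(n,cv2.minAreaRect(Wp))
E
```

```text
21.8167
[ 29.8638  46.3376  42.9877  94.0066 -53.3284  79.1124  61.179 ]
[ 0.3831 -0.4063  0.0792]
[[ 0.2476  0.8525 -0.4603]
 [ 0.4063 -0.5226 -0.7495]
 [-0.8796 -0.0014 -0.4758]]
[1.5347 3.4167 5.0347]
0.014852273843265425
[ 0.3965 -0.3844  0.0317]
scene ((0.42015349864959717, -0.3476486802101135), (0.13201555609703064, 0.11794205754995346), 58.24183654785156)
```

Emit:
step_arm([
  {"dx":0,"dy":0,"dz":0,"twist":0},
  {"dx":0,"dy":0,"dz":0,"twist":0},
  {"dx":0,"dy":0,"dz":0,"twist":0},
  {"dx":0,"dy":0,"dz":0,"twist":0},
  {"dx":0,"dy":0,"dz":0,"twist":0},
], gripper=0.6)

```text
clock: 22.33
ee_pos: [0.382, -0.4072, 0.0782]
eef_rot: [[0.246, 0.852, -0.463], [0.404, -0.524, -0.75], [-0.881, -0.003, -0.473]]
ft_force: [-0.4, 0.1, -0.7]
gripper_width: 0.0511
```

Emit:
step_arm([
  {"dx":-0.1,"dy":0,"dz":0,"twist":0},
  {"dx":-0.25,"dy":0,"dz":0,"twist":0},
  {"dx":-0.45,"dy":0,"dz":0,"twist":0},
  {"dx":-0.65,"dy":0,"dz":0,"twist":0},
  {"dx":-0.8,"dy":0,"dz":0,"twist":0},
  {"dx":-0.8,"dy":0,"dz":0,"twist":0},
])

```text
clock: 22.83
ee_pos: [0.3402, -0.4773, 0.2255]
eef_rot: [[0.25, 0.849, -0.465], [0.392, -0.528, -0.754], [-0.885, 0.007, -0.465]]
ft_force: [-0.4, -0.6, 1.0]
gripper_width: 0.0511
```

```bash
python3 st.py;python3 chk.py; python3 - <<'E'
from go import *
print(grasp())
for n in("scene","top"):
  save(n,f"pics/{n}10.png")
  for d in arm.regions_of("lid",n)[:1]:
    c=max(cv2.findContours(d["region"].astype(np.uint8),0,2)[0],key=cv2.contourArea)
    Wp=np.array([onz(n,p[0],.011)[:2] for p in c],np.float32); print(n,cv2.minAreaRect(Wp))
  for l in("finger_biscuit","round_biscuit"):
    for d in arm.boxes_of(l,n)[:2]: print(n,l,d['conf'],slope(toworld(n,d['location'])))
    for d in arm.regions_of(l,n)[:1]:
      m=cv2.moments(d["region"].astype(np.uint8),True);print("  px",m['m10']/m['m00'],m['m01']/m['m00'],m['m00'])
      c=max(cv2.findContours(d["region"].astype(np.uint8),0,2)[0],key=cv2.contourArea);print("  ",cv2.minAreaRect(c))
E
```

```text
22.8333
[ 36.1153  40.5955  47.676   80.0277 -46.4825  95.1474  55.8828]
[ 0.3402 -0.4773  0.2255]
[[ 0.2503  0.8492 -0.4649]
 [ 0.3916 -0.528  -0.7536]
 [-0.8855  0.0066 -0.4647]]
[-0.3503 -0.6202  0.9902]
0.051133672987891905
lean 27.691284719480908 57.415114467561715
twist -0.20910573754651193 -0.0005808492709625332 grasp slope [-411.6 -121.9  319.3]
[ 0.3537 -0.4561  0.1776]
scene ((0.4191356301307678, -0.3479421138763428), (0.13425661623477936, 0.1147860735654831), 57.909156799316406)
scene finger_biscuit 0.71 [ 47.   -8.  -24.3]
scene finger_biscuit 0.4 [71.3 -7.5 -8.8]
  px 99.89021164021165 265.76719576719574 756.0
   ((99.5, 265.5), (29.0, 31.0), 90.0)
scene round_biscuit 0.37 [-364.9 -125.   113.1]
scene round_biscuit 0.34 [ 70.8  -1.7 -15.2]
  px 286.9230769230769 240.84615384615384 26.0
   ((287.0, 241.0), (6.0, 4.0), 90.0)
top ((0.4173547625541687, -0.3489326536655426), (0.1301792711019516, 0.11343894153833389), 58.15906524658203)
top round_biscuit 0.39 [110.9  -8.2 -22.9]
  px 222.53125 168.46875 64.0
   ((222.5, 168.5), (9.0, 7.0), 90.0)
```

```bash
python3 - <<'E'
from go import *
a=cv2.imread("pics/scene10.png")[205:275,235:315];b=cv2.imread("pics/top10.png")[145:215,205:285]
im=np.hstack([cv2.resize(x,(400,350),interpolation=cv2.INTER_CUBIC) for x in(a,b)])
for n,o,off in(("scene",(235,205),0),("top",(205,145),400)):
    for P,c in(([(-8,66,0),(-8,-66,0),(142,-66,10),(142,66,10)],(0,0,255)),([(0,52,-45),(0,-52,-45),(84,-52,-45),(84,52,-45)],(0,255,0))):
        p=(proj(n,W(q,P))-o+.5)*5-.5+[off,0];cv2.polylines(im,[np.int32(p)],True,c,1,cv2.LINE_AA)
cv2.imwrite("pics/c10.png",im)
E
```

```text
(no output)
```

View pics/c10.png

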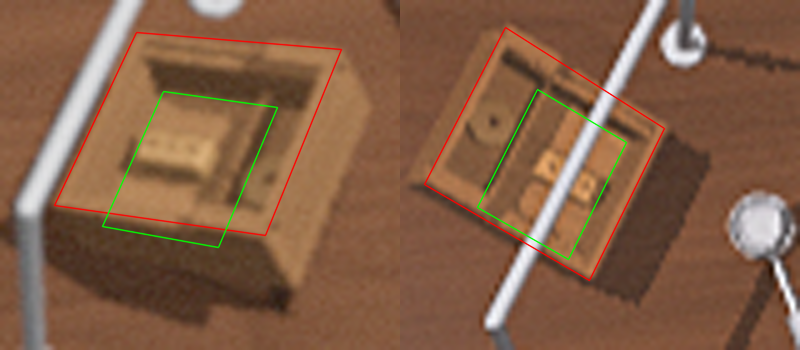

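```bash
python3 - <<'E'
from go import *
S=("scene",(180/5-.4+235,151/5-.4+205));T=("top",(170/5-.4+205,178/5-.4+145))
X=tri([S,T]);print(slope(X),[(proj(n,X)[0]-uv).round(1) for n,uv in(S,T)])
R=Rs(q[3])
for n,uv in(S,T):
  for zz in(-20,-25):
    K,V=cam(n);c=-V[:3,:3].T@V[:3,3];d=V[:3,:3].T@np.linalg.inv(K)@np.array([*uv,1]);
    t=(zz/1000-R[:,2]@(c-q[:3]))/(R[:,2]@d);print(n,zz,slope(c+t*d))
# colour segmentation of bright top face
for n,(x0,y0,x1,y1) in(("scene",(255,225,285,245)),("top",(225,168,255,192))):
    im=cv2.imread(f"pics/{n}10.png");g=im[y0:y1,x0:x1].astype(int).sum(2)
    print(n,x0,y0);print((g//10))
E
```

```text
[ 36.8   0.6 -29. ] [array([-1.1,  0. ]), array([-1. , -0.1])]
scene -20 [ 46.4  -3.8 -20. ]
scene -25 [ 43.2  -1.  -25. ]
top -20 [ 36.    0.9 -20. ]
top -25 [ 34.5  -0.2 -25. ]
scene 255 225
[[29 38 37 37 36 37 37 35 34 35 35 36 37 35 31 30 29 30 30 30 30 28 28 29
  27 27 27 25 25 23]
 [35 38 37 37 35 37 36 35 36 36 36 37 39 38 36 34 31 31 30 31 30 31 29 28
  29 30 29 31 29 28]
 [37 38 36 35 37 37 35 34 36 34 36 38 38 39 39 38 36 36 36 36 32 34 32 31
  31 32 30 30 29 29]
 [37 37 36 36 37 35 36 35 36 36 38 40 40 38 39 38 38 38 38 38 38 37 36 37
  36 34 30 28 29 30]
 [37 37 37 36 35 36 34 36 35 35 38 39 39 40 39 40 39 40 40 39 39 38 39 39
  39 35 30 28 27 29]
 [37 37 36 37 36 36 35 35 36 38 38 40 39 40 39 39 39 39 39 39 40 40 40 40
  39 36 30 27 28 32]
 [36 36 36 36 35 35 35 35 37 40 42 42 42 41 40 38 39 39 39 39 39 39 40 40
  38 33 28 28 30 32]
 [37 36 37 35 35 34 29 34 39 43 42 43 45 44 42 42 43 43 43 42 40 39 41 39
  35 29 28 28 32 34]
 [36 37 35 35 35 31 26 31 40 40 38 41 44 43 42 44 46 43 43 43 44 47 44 37
  30 28 27 30 33 34]
 [35 36 35 35 35 30 24 34 44 45 43 44 45 43 40 45 45
[... 2586 characters left out ...]
5 16 29 30 29
  33 37 28 18 17 18]
 [28 28 26 26 38 38 38 36 33 58 69 65 42 32 29 28 31 34 27 20 24 30 31 31
  36 34 21 18 17 17]
 [28 28 28 26 36 37 36 36 43 68 67 55 33 34 36 36 29 32 25 24 31 30 30 36
  37 28 19 17 18 18]
 [26 32 33 28 32 36 36 33 58 69 65 41 33 35 35 36 37 37 29 30 30 30 31 38
  37 20 17 17 18 18]
 [32 37 37 34 30 32 28 43 68 67 54 33 36 36 36 35 35 34 30 30 30 29 35 37
  29 20 18 18 18 19]
 [36 38 34 36 34 30 26 58 69 64 41 33 37 38 37 36 36 31 28 29 30 32 36 35
  23 17 18 19 18 19]
 [31 35 34 38 37 34 41 68 68 54 29 34 36 37 37 38 35 30 29 31 29 34 37 29
  19 17 18 18 19 18]
 [19 23 28 34 36 32 59 69 64 40 25 30 35 36 36 38 31 29 29 30 31 36 36 21
  17 17 18 17 19 18]]
```

The picture shows the biscuit in the low compartment: bright top at scene (180,150) in the crop, and at top (570,178), partly behind the rail. Its centre is at about slope (38, 0). Computing the approach.

```bash
python3 - <<'E'
from go import *
s=arm.sense();a=s["eef_rot"][:,0]
T=tcp_for(W(q,(38,0,-17))[0]);P=T-.17*a;print(T,P,rel(P))
E
```

```text
[0.523  0.0545 0.1104] [ 0.4812 -0.0143  0.2601] [ 0.915  -0.608  -2.1284]
```

Emit:
step_arm([
  {"dx":0.38,"dy":-0.28,"dz":-0.98,"twist":0},
  {"dx":0.38,"dy":-0.28,"dz":-0.98,"twist":0},
  {"dx":0.38,"dy":-0.28,"dz":-0.98,"twist":0},
  {"dx":0.38,"dy":-0.28,"dz":-0.98,"twist":0},
  {"dx":0.38,"dy":-0.28,"dz":-0.98,"twist":0},
  {"dx":0.38,"dy":-0.28,"dz":-0.98,"twist":0},
], gripper=0.55)

```text
clock: 23.93
ee_pos: [0.4073, -0.2565, 0.2463]
eef_rot: [[0.245, 0.858, -0.452], [0.414, -0.514, -0.751], [-0.877, -0.003, -0.481]]
ft_force: [0.2, 0.6, -0.7]
gripper_width: 0.0468
```

Emit:
step_arm([
  {"dx":0.38,"dy":-0.28,"dz":-0.98,"twist":0},
  {"dx":0.38,"dy":-0.28,"dz":-0.98,"twist":0},
  {"dx":0.38,"dy":-0.28,"dz":-0.98,"twist":0},
  {"dx":0.38,"dy":-0.28,"dz":-0.98,"twist":0},
  {"dx":0.38,"dy":-0.28,"dz":-0.98,"twist":0},
  {"dx":0.38,"dy":-0.28,"dz":-0.98,"twist":0},
])

```text
clock: 24.43
ee_pos: [0.467, -0.0491, 0.2727]
eef_rot: [[0.243, 0.859, -0.451], [0.412, -0.512, -0.753], [-0.878, -0.003, -0.478]]
ft_force: [-0.8, 0.5, -0.3]
gripper_width: 0.0469
```

```bash
python3 st.py;python3 chk.py; python3 - <<'E'
from go import *
s=arm.sense();a=s["eef_rot"][:,0]
T=tcp_for(W(q,(38,0,-17))[0]);P=T-.17*a;print(T,P,rel(P),rel(T))
E
```

```text
24.4333
[-19.4696   8.1637  45.0218 111.2039 -38.1352  65.5755  11.3046]
[ 0.467  -0.0491  0.2727]
[[ 0.2426  0.8587 -0.4515]
 [ 0.4124 -0.5125 -0.7532]
 [-0.8781 -0.0035 -0.4784]]
[-0.7555  0.4677 -0.3101]
0.04685391578767039
lean 28.582904360635144 59.53717706169803
twist 0.43595174436173795 0.0012109770676714943 grasp slope [  0.3  -5.8 179.8]
[0.5232 0.0541 0.1103] [ 0.482  -0.016   0.2596] [ 0.1443 -0.0202 -0.127 ] [ 0.9943 -0.0202 -0.127 ]
```

Emit:
step_arm([
  {"dx":0.14,"dy":-0.02,"dz":-0.13,"twist":0.001},
  {"dx":0.3,"dy":-0.02,"dz":-0.13,"twist":0.001},
  {"dx":0.45,"dy":-0.02,"dz":-0.13,"twist":0.001},
  {"dx":0.6,"dy":-0.02,"dz":-0.13,"twist":0.001},
  {"dx":0.72,"dy":-0.02,"dz":-0.13,"twist":0.001},
  {"dx":0.8,"dy":-0.02,"dz":-0.13,"twist":0.001},
  {"dx":0.8,"dy":-0.02,"dz":-0.13,"twist":0.001},
])

```text
clock: 25.02
ee_pos: [0.5124, 0.0308, 0.1397]
eef_rot: [[0.239, 0.851, -0.468], [0.406, -0.525, -0.748], [-0.882, -0.011, -0.471]]
ft_force: [-0.4, 0.4, -0.1]
gripper_width: 0.0464
```

```bash
python3 st.py;python3 chk.py; python3 - <<'E'
from go import *
T=tcp_for(W(q,(38,0,-17))[0]);print(rel(T))
E
```

```text
25.0167
[-20.8522  22.4801  36.8296 117.0781 -55.8986  50.7451  20.3865]
[0.5124 0.0308 0.1397]
[[ 0.239   0.8509 -0.4677]
 [ 0.4056 -0.5251 -0.7481]
 [-0.8822 -0.0109 -0.4707]]
[-0.373   0.3622 -0.12  ]
0.0463857734677991
lean 28.0857088665198 59.488852125491945
twist -0.5101214038122589 -0.001417003899478497 grasp slope [26.8 -2.9 20.4]
[ 0.1897 -0.0136 -0.0457]
```

Emit:
step_arm([
  {"dx":0.05,"dy":-0.012,"dz":-0.05,"twist":0},
  {"dx":0.1,"dy":-0.012,"dz":-0.05,"twist":0},
  {"dx":0.15,"dy":-0.012,"dz":-0.05,"twist":0},
  {"dx":0.18,"dy":-0.012,"dz":-0.05,"twist":0},
  {"dx":0.18,"dy":-0.012,"dz":-0.05,"twist":0},
])

```text
clock: 25.43
ee_pos: [0.5252, 0.0529, 0.115]
eef_rot: [[0.244, 0.85, -0.467], [0.405, -0.527, -0.747], [-0.881, -0.006, -0.473]]
ft_force: [0.8, -0.3, -0.7]
gripper_width: 0.0469
```

```bash
python3 st.py;python3 chk.py
```

```text
25.4333
[-21.4729  25.6351  34.444  117.0326 -60.3356  47.8332  22.0743]
[0.5252 0.0529 0.115 ]
[[ 0.2445  0.8498 -0.4669]
 [ 0.4048 -0.527  -0.7472]
 [-0.8811 -0.0064 -0.4729]]
[ 0.7809 -0.3169 -0.74  ]
0.04693713554656264
lean 28.22275956526789 58.87366452272168
twist -0.49914412794008484 -0.0013865114665002356 grasp slope [ 39.6  -2.7 -12.8]
```

Emit:
step_arm([
  {"dx":0.015,"dy":0,"dz":0,"twist":0},
  {"dx":0.025,"dy":0,"dz":0,"twist":0},
  {"dx":0.025,"dy":0,"dz":0,"twist":0},
])

```text
clock: 25.68
ee_pos: [0.527, 0.0539, 0.1116]
eef_rot: [[0.247, 0.849, -0.467], [0.404, -0.528, -0.747], [-0.881, -0.005, -0.474]]
ft_force: [0.6, 1.1, -0.1]
gripper_width: 0.0472
```

Emit:
step_arm([
  {"dx":0,"dy":0,"dz":0,"twist":0},
  {"dx":0,"dy":0,"dz":0,"twist":0},
  {"dx":0,"dy":0,"dz":0,"twist":0},
  {"dx":0,"dy":0,"dz":0,"twist":0},
  {"dx":0,"dy":0,"dz":0,"twist":0},
  {"dx":0,"dy":0,"dz":0,"twist":0},
], gripper=0, grip_force=25)

```text
clock: 26.18
ee_pos: [0.5271, 0.0537, 0.1119]
eef_rot: [[0.247, 0.849, -0.467], [0.404, -0.529, -0.747], [-0.881, -0.004, -0.474]]
ft_force: [-1.2, -1.0, 3.1]
gripper_width: 0.0232
```

```bash
python3 st.py;python3 chk.py
```

```text
26.1833
[-21.3725  26.0482  34.2017 117.0162 -60.9871  47.4892  22.5252]
[0.5271 0.0537 0.1119]
[[ 0.2473  0.8489 -0.4672]
 [ 0.404  -0.5286 -0.7466]
 [-0.8807 -0.0041 -0.4737]]
[-1.1921 -0.9993  3.0851]
0.023239208897393213
lean 28.27328302642484 58.52403338440063
twist -0.5311062815653249 -0.001475295226570347 grasp slope [ 39.9  -4.  -16.2]
```

Emit:
step_arm([
  {"dx":-0.05,"dy":0,"dz":0,"twist":0},
  {"dx":-0.12,"dy":0,"dz":0,"twist":0},
  {"dx":-0.25,"dy":0,"dz":0,"twist":0},
  {"dx":-0.4,"dy":0,"dz":0,"twist":0},
  {"dx":-0.55,"dy":0,"dz":0,"twist":0},
  {"dx":-0.7,"dy":0,"dz":0,"twist":0},
  {"dx":-0.85,"dy":0,"dz":0,"twist":0},
  {"dx":-0.85,"dy":0,"dz":0,"twist":0},
])

```text
clock: 26.85
ee_pos: [0.4866, -0.0191, 0.2672]
eef_rot: [[0.258, 0.846, -0.467], [0.402, -0.533, -0.744], [-0.879, 0.005, -0.478]]
ft_force: [1.3, -0.8, 0.6]
gripper_width: 0.0234
```

```bash
python3 st.py;python3 chk.py; python3 - <<'E'
from go import *
p=np.array(arm.sense()["ee_pos"])
G=np.array([.4135,.346,.09]);T=tcp_for(G)
A=p+[0,0,.14];B=np.array([T[0]-.01,T[1]-.03,A[2]])
print(p,A,B,T);print(rel(A),rel(B,p0=A),rel(T,p0=B))
for d in arm.boxes_of("finger_biscuit","scene")[:2]:print(d["conf"],slope(toworld("scene",d["location"])))
E
```

```text
26.85
[-23.2697   8.8854  44.2364 111.3397 -39.3445  61.8562   7.1495]
[ 0.4866 -0.0191  0.2672]
[[ 0.2583  0.846  -0.4665]
 [ 0.4019 -0.5332 -0.7444]
 [-0.8785  0.0048 -0.4777]]
[ 1.3361 -0.7604  0.5727]
0.02339136593665926
lean 28.535830298686584 57.270454946231666
twist -0.5617669194744266 -0.0015604636652067406 grasp slope [ 30.3  -8.  159.6]
[ 0.4866 -0.0191  0.2672] [ 0.4866 -0.0191  0.4072] [0.3896 0.2943 0.4072] [0.3996 0.3243 0.1374]
[-0.615   0.0034 -0.3344] [ 0.5044 -1.2462 -0.9401] [ 1.2579 -0.0442  0.5092]
0.71 [ 47.   -8.  -24.3]
0.4 [71.3 -7.5 -8.8]
```

Emit:
step_arm([
  {"dx":-0.2,"dy":0,"dz":-0.11,"twist":0},
  {"dx":-0.4,"dy":0,"dz":-0.22,"twist":0},
  {"dx":-0.6,"dy":0,"dz":-0.33,"twist":0},
  {"dx":-0.6,"dy":0,"dz":-0.33,"twist":0},
  {"dx":-0.6,"dy":0,"dz":-0.33,"twist":0},
])

```text
clock: 27.32
ee_pos: [0.4876, -0.0136, 0.4019]
eef_rot: [[0.252, 0.85, -0.463], [0.405, -0.527, -0.747], [-0.879, 0.001, -0.477]]
ft_force: [0.9, 0.1, -1.2]
gripper_width: 0.023
```

Emit:
step_arm([
  {"dx":0.08,"dy":-0.18,"dz":-0.14,"twist":0},
  {"dx":0.15,"dy":-0.36,"dz":-0.28,"twist":0},
  {"dx":0.22,"dy":-0.54,"dz":-0.41,"twist":0},
  {"dx":0.27,"dy":-0.66,"dz":-0.5,"twist":0},
  {"dx":0.27,"dy":-0.66,"dz":-0.5,"twist":0},
])

```text
clock: 27.73
ee_pos: [0.4286, 0.161, 0.3956]
eef_rot: [[0.233, 0.857, -0.459], [0.409, -0.514, -0.754], [-0.882, -0.011, -0.47]]
ft_force: [-1.1, 0.1, -1.1]
gripper_width: 0.0236
```

```bash
python3 st.py; python3 - <<'E'
from go import *
G=np.array([.4135,.346,.09]);T=tcp_for(G);print(T,rel(T),rel([T[0],T[1],.40]))
E
```

```text
27.7333
[-39.4091  -8.0003  26.5998 106.0617 -18.9921  62.9157 -37.5654]
[0.4286 0.161  0.3956]
[[ 0.2335  0.8574 -0.4586]
 [ 0.4086 -0.5145 -0.7539]
 [-0.8824 -0.0114 -0.4704]]
[-1.0947  0.1131 -1.139 ]
0.023605258178950348
[0.4009 0.3239 0.1376] [ 1.4387 -0.523   0.0563] [ 0.2813 -0.5379 -0.5608]
```

Emit:
step_arm([
  {"dx":0.08,"dy":-0.16,"dz":-0.16,"twist":0},
  {"dx":0.16,"dy":-0.32,"dz":-0.33,"twist":0},
  {"dx":0.24,"dy":-0.46,"dz":-0.48,"twist":0},
  {"dx":0.28,"dy":-0.54,"dz":-0.56,"twist":0},
  {"dx":0.5,"dy":-0.535,"dz":-0.45,"twist":0},
  {"dx":0.7,"dy":-0.535,"dz":-0.34,"twist":0},
  {"dx":0.9,"dy":-0.53,"dz":-0.23,"twist":0},
  {"dx":0.9,"dy":-0.53,"dz":-0.23,"twist":0},
])

```text
clock: 28.4
ee_pos: [0.4045, 0.3125, 0.2521]
eef_rot: [[0.232, 0.85, -0.472], [0.395, -0.526, -0.753], [-0.889, -0.011, -0.458]]
ft_force: [-1.6, -0.0, -2.0]
gripper_width: 0.0231
```

```bash
python3 st.py; python3 - <<'E'
from go import *
G=np.array([.4135,.346,.07]);T=tcp_for(G);print(T,rel(T),grasp())
E
```

```text
28.4
[-46.1771   3.1367  13.8943 117.1517 -21.4914  37.0875 -49.7185]
[0.4045 0.3125 0.2521]
[[ 0.2324  0.8505 -0.4719]
 [ 0.3945 -0.5259 -0.7535]
 [-0.889  -0.0111 -0.4577]]
[-1.5884 -0.0186 -2.0127]
0.023077322683124627
[0.401  0.3247 0.118 ] [ 0.616  -0.0395  0.2694] [0.417  0.3338 0.2041]
```

Emit:
step_arm([
  {"dx":0.15,"dy":-0.04,"dz":0.07,"twist":0},
  {"dx":0.3,"dy":-0.04,"dz":0.14,"twist":0},
  {"dx":0.45,"dy":-0.04,"dz":0.2,"twist":0},
  {"dx":0.58,"dy":-0.04,"dz":0.25,"twist":0},
  {"dx":0.61,"dy":-0.04,"dz":0.27,"twist":0},
  {"dx":0.61,"dy":-0.04,"dz":0.27,"twist":0},
])

```text
clock: 28.9
ee_pos: [0.4041, 0.3262, 0.1235]
eef_rot: [[0.237, 0.849, -0.472], [0.398, -0.528, -0.75], [-0.886, -0.01, -0.463]]
ft_force: [0.2, -0.7, 0.2]
gripper_width: 0.0236
```

```bash
python3 st.py; python3 - <<'E'
from go import *
G=np.array([.4135,.346,.05]);T=tcp_for(G);print(T,rel(T),grasp())
for n in("scene","top"):
  save(n,f"pics/{n}11.png")
  for d in arm.boxes_of("finger_biscuit",n)[:2]:print(n,d["conf"],toworld(n,d["location"]))
  for l in("plate",):
    for d in arm.boxes_of(l,n)[:1]:print(n,l,d["conf"],toworld(n,d["location"]))
E
```

```text
28.9
[-39.8294  15.7764   6.0915 124.8431 -43.3968  18.9679 -27.4477]
[0.4041 0.3262 0.1235]
[[ 0.2368  0.8494 -0.4717]
 [ 0.398  -0.5277 -0.7504]
 [-0.8863 -0.0101 -0.463 ]]
[ 0.1756 -0.7455  0.1549]
0.023613403473917414
[0.4007 0.3245 0.0979] [ 0.1059 -0.0086  0.0738] [0.4169 0.3477 0.0756]
scene plate 0.87 [0.4241 0.3368 0.0113]
top 0.45 [ 0.418  -0.3492  0.0092]
top plate 0.78 [0.2176 0.4176 0.0063]
```

Emit:
step_arm([
  {"dx":0.03,"dy":-0.006,"dz":0.022,"twist":0},
  {"dx":0.06,"dy":-0.008,"dz":0.044,"twist":0},
  {"dx":0.09,"dy":-0.008,"dz":0.065,"twist":0},
  {"dx":0.11,"dy":-0.008,"dz":0.075,"twist":0},
  {"dx":0.11,"dy":-0.008,"dz":0.075,"twist":0},
])

```text
clock: 29.62
ee_pos: [0.405, 0.3271, 0.1028]
eef_rot: [[0.246, 0.849, -0.467], [0.404, -0.528, -0.747], [-0.881, -0.005, -0.473]]
ft_force: [0.3, -0.7, -0.5]
gripper_width: 0.0233
```

```bash
python3 st.py; python3 chk.py; python3 - <<'E'
from go import *
print(grasp())
E
```

```text
29.6167
[-35.5445  18.2164   1.1269 125.9405 -50.3583  15.0041 -19.8145]
[0.405  0.3271 0.1028]
[[ 0.2462  0.8491 -0.4674]
 [ 0.4043 -0.5282 -0.7467]
 [-0.8809 -0.0051 -0.4733]]
[ 0.279  -0.6712 -0.4736]
0.023295596407269355
lean 28.250450338724573 58.66310436794863
twist -0.5371230356397267 -0.0014920084323325742 grasp slope [189.7 242.9 -96.1]
[0.4183 0.3489 0.0553]
```

Emit:
step_arm([
  {"dx":0.02,"dy":-0.004,"dz":0.015,"twist":0},
  {"dx":0.035,"dy":-0.006,"dz":0.03,"twist":0},
  {"dx":0.05,"dy":-0.01,"dz":0.045,"twist":0},
  {"dx":0.05,"dy":-0.01,"dz":0.045,"twist":0},
  {"dx":0.05,"dy":-0.01,"dz":0.045,"twist":0},
])

```text
clock: 30.03
ee_pos: [0.402, 0.3258, 0.0905]
eef_rot: [[0.247, 0.849, -0.467], [0.405, -0.528, -0.746], [-0.88, -0.004, -0.474]]
ft_force: [0.5, -0.3, -0.8]
gripper_width: 0.0236
```

```bash
python3 st.py; python3 chk.py; python3 - <<'E'
from go import *
print(grasp())
E
```

```text
30.0333
[-33.4878  19.51    -1.3717 126.8238 -55.2565  12.9651 -14.543 ]
[0.402  0.3258 0.0905]
[[ 0.2472  0.8491 -0.4668]
 [ 0.4047 -0.5282 -0.7465]
 [-0.8804 -0.0044 -0.4742]]
[ 0.5262 -0.3401 -0.7778]
0.0235884422362685
lean 28.308931778440314 58.584820994983744
twist -0.5175919407297658 -0.0014377553909160161 grasp slope [ 182.2  244.6 -106.2]
[0.4154 0.3477 0.0429]
```

Emit:
step_arm([
  {"dx":0.012,"dy":0,"dz":0.008,"twist":0},
  {"dx":0.024,"dy":0,"dz":0.018,"twist":0},
  {"dx":0.034,"dy":-0.002,"dz":0.028,"twist":0},
  {"dx":0.034,"dy":-0.002,"dz":0.028,"twist":0},
], grip_force=20)

```text
clock: 30.37
ee_pos: [0.4021, 0.3255, 0.0832]
eef_rot: [[0.25, 0.849, -0.466], [0.407, -0.529, -0.745], [-0.879, -0.003, -0.477]]
ft_force: [-1.4, -1.3, 5.5]
gripper_width: 0.0236
```

```bash
python3 st.py; python3 chk.py; python3 - <<'E'
from go import *
print(grasp())
E
```

```text
30.3667
[-33.3272  20.403   -1.5107 127.2365 -60.8829  12.1264  -8.7315]
[0.4021 0.3255 0.0832]
[[ 0.2499  0.8489 -0.4658]
 [ 0.4065 -0.5286 -0.7452]
 [-0.8788 -0.0031 -0.4772]]
[-1.4195 -1.326   5.4961]
0.02359265773164357
lean 28.50355260434966 58.4157976195334
twist -0.5013208031477675 -0.0013925577865215764 grasp slope [ 179.1  244.4 -112.7]
[0.4156 0.3474 0.0358]
```

Emit:
step_arm([
  {"dx":0.012,"dy":0,"dz":-0.003,"twist":0},
  {"dx":0.024,"dy":0,"dz":-0.006,"twist":0},
  {"dx":0.036,"dy":0,"dz":-0.009,"twist":0},
  {"dx":0.036,"dy":0,"dz":-0.009,"twist":0},
])

```text
clock: 30.7
ee_pos: [0.4049, 0.33, 0.0782]
eef_rot: [[0.25, 0.849, -0.465], [0.407, -0.528, -0.745], [-0.878, -0.003, -0.478]]
ft_force: [-1.4, -1.5, 7.8]
gripper_width: 0.0232
```

```bash
python3 st.py; python3 chk.py; python3 - <<'E'
from go import *
print(grasp())
E
```

```text
30.7
[-34.3901  21.4174  -0.6216 126.7756 -64.0473  11.9813  -5.8412]
[0.4049 0.33   0.0782]
[[ 0.2503  0.8491 -0.4653]
 [ 0.4071 -0.5283 -0.7451]
 [-0.8784 -0.0029 -0.4778]]
[-1.4165 -1.5406  7.7854]
0.023155929521076132
lean 28.544912184561696 58.416220338050614
twist -0.4797340070916204 -0.00133259446414339 grasp slope [ 181.8  244.3 -119.5]
[0.4184 0.352  0.0307]
```

Emit:
step_arm([
  {"dx":0.01,"dy":0,"dz":-0.003,"twist":0},
  {"dx":0.02,"dy":0,"dz":-0.006,"twist":0},
  {"dx":0.028,"dy":0,"dz":-0.008,"twist":0},
  {"dx":0.028,"dy":0,"dz":-0.008,"twist":0},
])

```text
clock: 31.03
ee_pos: [0.4068, 0.3331, 0.0739]
eef_rot: [[0.25, 0.849, -0.466], [0.407, -0.528, -0.745], [-0.879, -0.003, -0.477]]
ft_force: [-2.3, -2.3, 8.5]
gripper_width: 0.0234
```

```bash
python3 st.py; python3 - <<'E'
from go import *
print(grasp())
a=save("scene","pics/s12.png")[160:230,305:375]
b=save("top","pics/t12.png")[185:255,140:210]
cv2.imwrite("pics/c12.png",cv2.resize(np.hstack([a,b])[:,:,::-1],(800,400),interpolation=cv2.INTER_CUBIC))
for n in("scene","top"):
  arm.get_image(n)
  for d in arm.regions_of("plate",n)[:3]:
        m=d["region"].astype(np.uint8);c=max(cv2.findContours(m,0,2)[0],key=cv2.contourArea)
        Wp=np.array([onz(n,p[0],.018)[:2] for p in c],np.float32);print(n,d["conf"],cv2.minEnclosingCircle(Wp))
E
```

```text
31.0333
[-35.1851  22.2188   0.0651 126.4376 -66.4338  11.9078  -3.6765]
[0.4068 0.3331 0.0739]
[[ 0.2501  0.849  -0.4655]
 [ 0.4067 -0.5284 -0.7452]
 [-0.8787 -0.003  -0.4774]]
[-2.3416 -2.3364  8.5489]
0.023395628845515007
[0.4203 0.355  0.0264]
scene 0.9 ((0.33160048723220825, 0.5610544085502625), 0.0714155063033104)
scene 0.76 ((0.22038087248802185, 0.41496098041534424), 0.062339868396520615)
scene 0.56 ((0.4145831763744354, 0.34521740674972534), 0.0884258970618248)
top 0.91 ((0.21727527678012848, 0.4107540249824524), 0.06341547518968582)
top 0.73 ((0.41237080097198486, 0.34609144926071167), 0.09018150717020035)
top 0.56 ((0.32743939757347107, 0.5584600567817688), 0.07067859917879105)
```

Emit:
step_arm([
  {"dx":0.012,"dy":0,"dz":0.002,"twist":0},
  {"dx":0.022,"dy":0,"dz":0.005,"twist":0},
  {"dx":0.022,"dy":0,"dz":0.005,"twist":0},
])

```text
clock: 31.58
ee_pos: [0.4078, 0.3343, 0.0719]
eef_rot: [[0.252, 0.849, -0.465], [0.41, -0.528, -0.743], [-0.877, -0.003, -0.481]]
ft_force: [-10.1, -11.2, 28.2]
gripper_width: 0.0235
```

```bash
python3 st.py; python3 - <<'E'
from go import *
print(grasp())
E
```

```text
31.5833
[-35.7121  22.576    0.6887 126.4485 -69.6782  11.9809  -0.5026]
[0.4078 0.3343 0.0719]
[[ 0.2519  0.8489 -0.4646]
 [ 0.4098 -0.5285 -0.7435]
 [-0.8767 -0.0031 -0.481 ]]
[-10.0889 -11.2311  28.2472]
0.023486468234942964
[0.4214 0.3565 0.0246]
```

Emit:
step_arm([
  {"dx":-0.015,"dy":0,"dz":0.002,"twist":0},
  {"dx":-0.025,"dy":0,"dz":0.005,"twist":0},
  {"dx":-0.03,"dy":0,"dz":0.015,"twist":0},
  {"dx":-0.035,"dy":0,"dz":0.025,"twist":0},
  {"dx":-0.038,"dy":0,"dz":0.03,"twist":0},
  {"dx":-0.038,"dy":0,"dz":0.03,"twist":0},
])

```text
clock: 32.08
ee_pos: [0.4024, 0.3269, 0.0725]
eef_rot: [[0.249, 0.849, -0.466], [0.407, -0.528, -0.746], [-0.879, -0.004, -0.477]]
ft_force: [0.3, 1.9, 6.0]
gripper_width: 0.0236
```

```bash
python3 st.py; python3 - <<'E'
from go import *
print(grasp())
for n in("scene","top"):
  im=save(n,f"pics/{n}13.png")
  for d in arm.boxes_of("finger_biscuit",n)[:2]:print(n,d["conf"],toworld(n,d["location"]))
a=cv2.imread("pics/scene13.png")[160:230,305:375];b=cv2.imread("pics/top13.png")[185:255,140:210]
cv2.imwrite("pics/c13.png",cv2.resize(np.hstack([a,b]),(800,400),interpolation=cv2.INTER_CUBIC))
E
```

```text
32.0833
[-35.7758  21.8438   1.227  127.4598 -69.8716  12.3045   0.0516]
[0.4024 0.3269 0.0725]
[[ 0.2488  0.8492 -0.4657]
 [ 0.4066 -0.528  -0.7456]
 [-0.8791 -0.0038 -0.4766]]
[0.3175 1.9164 6.0296]
0.02359514429867303
[0.4159 0.3489 0.025 ]
scene 0.58 [0.4284 0.3648 0.0239]
```

View pics/c13.png

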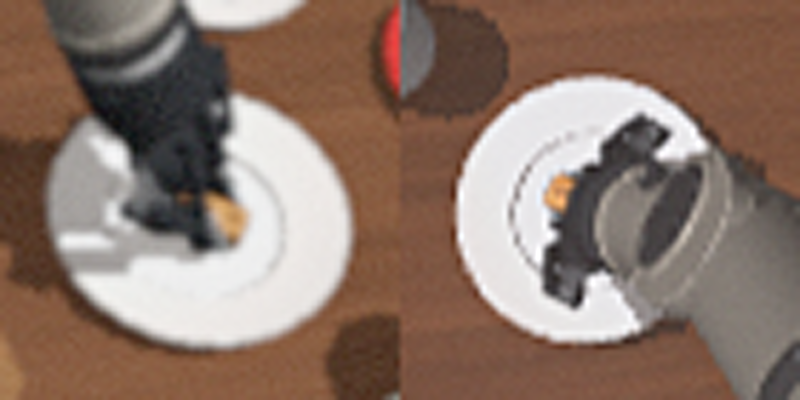

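The biscuit's free end shows at scene crop (230,215), lying low on the plate floor near the middle; the network puts its top at z = 0.024, where a flat biscuit would be at 0.025. I'm releasing it.

Emit:
step_arm([
  {"dx":0,"dy":0,"dz":0,"twist":0},
  {"dx":0,"dy":0,"dz":0,"twist":0},
  {"dx":0,"dy":0,"dz":0,"twist":0},
  {"dx":0,"dy":0,"dz":0,"twist":0},
  {"dx":0,"dy":0,"dz":0,"twist":0},
], gripper=0.5)

```text
clock: 32.7
ee_pos: [0.4004, 0.3262, 0.071]
eef_rot: [[0.245, 0.85, -0.466], [0.405, -0.527, -0.747], [-0.881, -0.006, -0.473]]
ft_force: [-0.8, 2.9, 4.6]
gripper_width: 0.0427
```

Emit:
step_arm([
  {"dx":-0.1,"dy":0,"dz":0,"twist":0},
  {"dx":-0.25,"dy":0,"dz":0,"twist":0},
  {"dx":-0.4,"dy":0,"dz":0,"twist":0},
  {"dx":-0.6,"dy":0,"dz":-0.1,"twist":0},
  {"dx":-0.8,"dy":0,"dz":-0.2,"twist":0},
  {"dx":-1,"dy":0,"dz":-0.2,"twist":0},
  {"dx":-1,"dy":0,"dz":-0.2,"twist":0},
])

```text
clock: 33.28
ee_pos: [0.3729, 0.2733, 0.2712]
eef_rot: [[0.255, 0.847, -0.466], [0.408, -0.531, -0.743], [-0.877, -0.001, -0.481]]
ft_force: [0.5, 0.1, -0.9]
gripper_width: 0.0423
```

```bash
python3 st.py; python3 - <<'E'
from go import *
def seg(n,u0,v0,r=22):
    im=cv2.imread(f"pics/{n}14.png"); h=cv2.cvtColor(im,cv2.COLOR_BGR2HSV); m=((h[...,1]>70)&(h[...,2]>90)).astype(np.uint8)
    M=np.zeros_like(m);cv2.circle(M,(int(u0),int(v0)),r,1,-1);m&=M
    N,L,st,ce=cv2.connectedComponentsWithStats(m)
    if N<2:return print(n,"none")
    k=1+np.argmax(st[1:,4]);c=np.argwhere(L==k)[:,::-1]
    Wp=np.array([onz(n,p,.022)[:2] for p in c],np.float32);print(n,st[k],cv2.minAreaRect(Wp))
for n in("scene","top"):
  save(n,f"pics/{n}14.png")
  c=proj(n,[.4135,.346,.005])[0];seg(n,*c,14)
  for l in("finger_biscuit","round_biscuit"):
    for d in arm.boxes_of(l,n)[:2]:print(n,l,d["conf"],toworld(n,d["location"]))
  for l,z in(("plate",.018),("lid",.011)):
   for d in arm.regions_of(l,n)[:3]:
        m=d["region"].astype(np.uint8);cc=max(cv2.findContours(m,0,2)[0],key=cv2.contourArea)
        Wp=np.array([onz(n,p[0],z)[:2] for p in cc],np.float32);print(n,l,round(d["conf"],2),cv2.minEnclosingCircle(Wp) if l=="plate" else cv2.minAreaRect(Wp))
E
```

```text
33.2833
[-55.5616  -5.5148  23.8106 122.582  -16.9175  37.6739 -52.2865]
[0.3729 0.2733 0.2712]
[[ 0.2547  0.8472 -0.4663]
 [ 0.4078 -0.5313 -0.7425]
 [-0.8768 -0.0011 -0.4808]]
[ 0.4952  0.0976 -0.9338]
0.042319939008857825
scene [334 193  14  10  90] ((0.42034390568733215, 0.3458903729915619), (0.04540378600358963, 0.027051355689764023), 59.747650146484375)
scene finger_biscuit 0.71 [0.4236 0.3468 0.0229]
scene plate 0.69 ((0.22147470712661743, 0.4122435450553894), 0.05765697360038757)
scene plate 0.62 ((0.41182661056518555, 0.34408530592918396), 0.0915001854300499)
scene plate 0.58 ((0.3310103118419647, 0.5604290962219238), 0.06978299468755722)
scene lid 0.9 ((0.41965726017951965, -0.34808772802352905), (0.13634063303470612, 0.11776583641767502), 58.535430908203125)
top [165 216  10   9  55] ((0.41653934121131897, 0.3533158600330353), (0.03691892325878143, 0.021620219573378563), 54.8442497253418)
top finger_biscuit 0.47 [0.4187 0.3538 0.0243]
top round_biscuit 0.47 [0.58   0.1305 0.0888]
top plate 0.89 ((0.21644818782806396, 0.4115713834762573), 0.06375707685947418)
top plate 0.83 ((0.3279109597206116, 0.55996173620224), 0.07056019455194473)
top plate 0.61 ((0.4140426516532898, 0.34387752413749695), 0.08914793282747269)
top lid 0.9 ((0.4173543453216553, -0.34775298833847046), (0.13475842773914337, 0.1220836490392685), 58.042449951171875)
```

```bash
python3 -c "
from h import *
print(arm.close_job())"
```

```text
the job is handed in; nothing more can be done
None
```

I served the finger biscuit and handed the job in at about 33 s of the 67 s allowed; the hand-in gives no verdict.

**What I did**
- **Lean:** the moves cannot tilt the tool directly, so I pushed against the wrist's joint limit until it leaned about 28°.
- **Lid:** I raised its low end over the lip, slid it out and carried it out from below the rail. On the mat I pressed it flat, drew it to the middle and let go.
- **Biscuit:** I lifted it out, carried it over the rail, pressed it flat on the white plate's floor and let go.

**Last checks**
- **Lid:** it measures 2–4 mm from the mat's centre in both cameras, and its outline fits a lid lying flat. It is turned about 43° to the mat, so by calculation two of its corners overhang the edge by about 13 mm.
- **Biscuit:** it lies about 6 mm from the plate's centre, with its top at z = 0.023–0.024 m where a flat biscuit would be at 0.025.
- **Plate:** it appears to have stayed within about 2 mm of its first place.
- **Round biscuit:** one camera still places it in the box, with low confidence (0.47).
- **Other objects:** I did not measure the bystanders again at the end.

**What disagreed**
- **Box height:** the camera fit put the box about 6 mm lower than the grip heights later implied. I allowed for this when gripping the biscuit.
- **Biscuit position:** the two cameras differed by 4–8 mm on its final place.

The highest pressing force reported was about 32 N, briefly, while flattening the biscuit.

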